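# Make up a wash lot on the lot stand

### The job

Make up the wash lot on the stand: turn the clamp knob to swing its arm off the recess, press the lot block fully home so that it sits flush, and turn the knob back so that the arm locks over the block. Also clip every bag tag on the table onto the snap hook, pushing its eye over the nose and past the sprung gate until the gate shuts behind it (before or after the block, as you like). Leave the keys, thread spool, spare knob and binder clip where they lie.

Things in the scene. Friction and masses are not known exactly. Their poses are not given: they have to be found in the camera images.
- lot_stand: Fixed stand: grey foot plate 150 (x) x 240 (y) x 20 mm, with recess, clamp knob and a post with snap hook. Origin: centre of the underside; x points away from the robot, y left, z up. In mm: recess centre (-30, -10), knob axis (-30, -90), post (58, 85). Hook of 8 mm bar in the plane y = 85: forward from the post at z = 212, down the spine at x = 7, round a U, up the nose at x = -45 to a free tip.
- recess_floor (a point): Centre of the recess floor, axes as the stand's. The recess is 63 mm (stand x) x 43 mm (stand y) and 14 mm deep; its floor is 6 mm above the table, its rim (the plate's top) 20 mm.
- hook_bottom (a point): Bar centre at the lowest point of the hook's U, 115 mm above the table, midway between nose (26 mm in front, stand -x, robot's side) and spine (26 mm behind); axes as the stand's. The nose is straight from 26 mm above this point to its tip, 50 mm above it.
- nose_tip (a point): Free upper end of the hook's nose (axis of the upright 8 mm bar), 165 mm above the table; axes as the stand's.
- gate (a joint): Sprung gate, a 6 mm bar hinged on the spine 195 mm above the table, sloping down and forward to the inside of the nose just below its tip. 0 rad = shut, up to 0.8 as it swings in (down and back). An eye lowered over the nose pushes it in with its far side at 3 to 5 N; once the eye is about 25 mm below the tip the gate springs shut above it. It cannot be pushed open from inside.
- clamp (a joint): Turn of the clamp knob (rad). 0 = locked: the arm, 72 mm long, 14 mm wide, its underside 3.5 mm above the plate, points to stand +y, its end over the recess. Grows to 1.5 as the knob turns clockwise seen from above; the arm then points to stand +x, off the recess. Stays where left (friction 0.06 N m).
- clamp_grip (a point): On the knob's axis, 51 mm above the table: middle of the wing to grip, 40 mm long, 11 mm thick, 22 mm high (top 58 mm above the table). The point turns with the knob; its x axis is stand x when locked. The wing's length stands 0.75 rad anticlockwise (seen from above) of this x axis: +0.75 rad from stand x when locked, -0.75 rad when fully free.
- lot_block: Lot block, plain aluminium, 60 (x) x 40 (y) x 14 mm, about 90 g; on top along x a grip rib 26 mm long, 10 mm thick, its top 31 mm above the underside. Origin: centre of the underside. Goes into the recess with its length along stand x, either way round, 1.5 mm play each side; its body is then flush with the plate, the rib stands out beside the clamp arm's end.
- tag_1: Bag tag (three to five of them, all alike; None at the start = absent): a wooden fob 46 (x) x 22 (y) x 8 mm thick, about 30 g, with a round steel eye at its +x end. Origin: centre of the fob's underside; x towards the eye. It lies flat on the table; either face may be up.
- tag_1_eye (a point): Centre of the eye of tag 1: 38 mm from the tag's origin along its x, at half its thickness (4 mm). The eye is a flat ring of 5 mm round wire, 22 mm inside, 32 mm outside, in the plane of the fob.
- tag_2: Bag tag (three to five of them, all alike; None at the start = absent): a wooden fob 46 (x) x 22 (y) x 8 mm thick, about 30 g, with a round steel eye at its +x end. Origin: centre of the fob's underside; x towards the eye. It lies flat on the table; either face may be up.
- tag_2_eye (a point): Centre of the eye of tag 2: 38 mm from the tag's origin along its x, at half its thickness (4 mm). The eye is a flat ring of 5 mm round wire, 22 mm inside, 32 mm outside, in the plane of the fob.
- tag_3: Bag tag (three to five of them, all alike; None at the start = absent): a wooden fob 46 (x) x 22 (y) x 8 mm thick, about 30 g, with a round steel eye at its +x end. Origin: centre of the fob's underside; x towards the eye. It lies flat on the table; either face may be up.
- tag_3_eye (a point): Centre of the eye of tag 3: 38 mm from the tag's origin along its x, at half its thickness (4 mm). The eye is a flat ring of 5 mm round wire, 22 mm inside, 32 mm outside, in the plane of the fob.
- tag_4: Bag tag (three to five of them, all alike; None at the start = absent): a wooden fob 46 (x) x 22 (y) x 8 mm thick, about 30 g, with a round steel eye at its +x end. Origin: centre of the fob's underside; x towards the eye. It lies flat on the table; either face may be up.
- tag_4_eye (a point): Centre of the eye of tag 4: 38 mm from the tag's origin along its x, at half its thickness (4 mm). The eye is a flat ring of 5 mm round wire, 22 mm inside, 32 mm outside, in the plane of the fob.
- tag_5: Bag tag (three to five of them, all alike; None at the start = absent): a wooden fob 46 (x) x 22 (y) x 8 mm thick, about 30 g, with a round steel eye at its +x end. Origin: centre of the fob's underside; x towards the eye. It lies flat on the table; either face may be up.
- tag_5_eye (a point): Centre of the eye of tag 5: 38 mm from the tag's origin along its x, at half its thickness (4 mm). The eye is a flat ring of 5 mm round wire, 22 mm inside, 32 mm outside, in the plane of the fob.
- meter_keys: Bunch of keys with a red fob, 84 x 118 x 8 mm, lying on the table; a bystander. Origin: centre of its underside.
- thread_spool: Wooden spool of thread, 28 mm across, 37 mm high, upright; a bystander. Origin: centre of its underside.
- spare_knob: Spare round knob, 44 mm across, 26 mm high; a bystander. Origin: centre of its underside.
- binder_clip: Black binder clip, 38 x 32 x 25 mm; a bystander. Origin: centre of its underside.
Mind the look-alikes: they are no part of the job. Leave any black or blue look-alike of the tag_5 alone.

How it is judged:
By the outcome, as a careful person would: the job done as asked, in the order asked, and still so for the second after the job is handed in, with the robot touching nothing.
Of tag_1, tag_2, tag_3, tag_4, tag_5 only 3 to 5 are there at a start; the rules pass over those that are not, and their reading is None.
At some moment in a run one of tag_1, tag_2, tag_3, tag_4, tag_5, lot_block may be knocked a few centimetres aside while the robot is not near it.
Once in a run the grip may slacken for a moment while it holds something.
It also fails if it takes over 210 s, if anything falls off the work surface, if the arm or the gripper's body presses on something with over 40 N, if the wrist force passes 120 N, or if a joint passes its speed limit or range.

### The arm

A 6-joint arm with a two-finger parallel gripper is mounted at the origin on a cart in front of the work surface, level with it; the furniture and walls round the work are solid. World frame = base frame: x ahead of the robot, y to its left, z up, the work surface at z = 0. Lengths are in m, angles in rad, forces in N, time in s.
With the tool pointing down it reaches from about 0.325 to 0.875 m from the base axis. Payload 4.4 kg.
Tool frame: the origin (TCP) lies where the fingers leave the gripper's body, on its centre line; the fingertips stand 73 mm ahead of it and the grasp point (between the pads) lies 54 mm ahead of it (manip.grasp_offset is the z of the grasp point in the tool frame, in m); z points along the fingers, y is the line along which they close (so a half turn about z gives the same grasp; the last joint's range is limited). The gripper opens to 85 mm and grips with 20 to 120 N. Pads are 22 mm wide; open, the fingers measure 114 mm over their backs; the gripper's body (76 mm by 85 mm) begins 54 mm behind the grasp point. The pads swing forward as they close: fully open they stand 13 mm farther back than shut.
Start: joints at [-1.387, 0.207, 1.542, -0, 1.393, -0.15], TCP at [0.188, -0.543, 0.304] pointing down, gripper open.
Joint ranges: [-2.73, 2.73], [-0.86, 2.22], [0.23, 2.46], [-1.11, 4.25], [0.08, 2.63], [-2.82, 2.82]. Speed limits (rad/s): [2.79, 2.79, 3.14, 3.14, 3.14, 3.14].

### API

Orientations are given as [roll, pitch, yaw] about the fixed x, y, z axes, in that order (R = Rz(yaw) Ry(pitch) Rx(roll)).
In Python, from plant import manip gives the robot as it stands. The module is installed in compiled form; this text tells all that it offers.
- The arm moves only by the tool send_rows, never from a script. Its argument "series" is text: rows parted by semicolons, each of 7 numbers parted by spaces: the closure, from 0 (fully open) to 1 (shut), then the shift along the tool's x, y, z in mm, then the turn, a rotation vector about the tool's x, y, z in degrees. A call has 1 to 8 rows; each row is the pose to reach, as a shift and turn from the pose commanded when the call began, along the tool's axes at that moment; what a row does not reach only later rows make up. A row lasts 1/12 s, in which the tool goes at most 41.7 mm and 7.16 degrees, less where a joint would pass 70% of its speed; a pose out of reach is approached as far as the arm can. A call with a gripper value outside its range is refused whole. The fingers move at their own pace and stop on an object; the grip force is fixed at half the most. Time passes only in rows, so rows that repeat a pose let the fingers close. It gives the time, the measured TCP pose, the force, the opening and the grip force at its end, in the units of the state.
- manip.get_state(): the state, without advancing time (a new reading comes with each control period).
- manip.capture(name): name is "scene" or "side" or "wrist"; returns (picture, depth): 420x560x3 uint8, red, green, blue; 420x560 float32, m along the optical axis (not along the pixel's ray), 0 where there is no reading.
- manip.calibration(name): a dict with "K" (3x3 intrinsics, pixels), "cam_to_world" (4x4, takes a point from camera to world coordinates); the wrist camera has in their place "mount" (4x4, takes a point from camera to tool coordinates, whose origin is the TCP and whose axes are the flange's). Camera axes: x right, y up, looking along -z (the intrinsics and any distortion apply to the point x, -y, -z); pixel columns grow to the right and rows downward; lengths in m; the calibration is good to about 2 mm. A picture is of the moment at which its call begins: read the wrist's pose just before it. calibration takes no time and is no camera call.
- manip.hand_in(): hands the job in; it is judged then, once.
The state is a dict: "time": time; "qpos": joint angles; "joint_velocities": joint speeds; "effort": joint torques, N m; "tcp_pos": TCP position; "tcp_rot": TCP orientation; "contact_force": force on the tool from outside, world axes, zero at the start; "ft_torque": the same for the moment, N m; "gripper_width": finger opening in m; "grip_force": force on a finger pad.
Only numpy, scipy, OpenCV 4.12 (cv2) and the standard library are available. Lean on these libraries where they do the work, as an engineer would, in place of code of your own. Each camera call takes 0.05 s, during which the arm holds its last target. There are 200 camera calls.

## Working session

There is one attempt and no reset: what is moved stays moved. The work goes in short steps, Python scripts to look and compute and a tool call to move; the robot and the scene stay as the last step left them, time stands still between calls to the robot, and variables do not carry over. Pictures are saved under pics/ and viewed, at most 14 in all, crops included, and the job is handed in when it is done.

Besides the shell and the picture viewer there is one more tool, called after "Request:" by a JSON object that holds its "fn" and its "kwargs". send_rows: Moves the arm, as the interface text tells. Its arguments: {"type":"object","properties":{"series":{"type":"string"}},"required":["series"]}

```bash
mkdir -p pics; cat > h.py <<'E'
import numpy as np, cv2
from scipy.spatial.transform import Rotation as R
from plant import manip
def snap(n,f=None):
    s=manip.get_state(); im,d=manip.capture(n); c=manip.calibration(n)
    if n=="wrist":
        T=np.eye(4);T[:3,:3]=rot(s);T[:3,3]=s["tcp_pos"];T=T@np.array(c["mount"])
    else: T=np.array(c["cam_to_world"])
    if f: cv2.imwrite("pics/"+f,im[:,:,::-1])
    return im,d,np.array(c["K"]),T
def rot(s):
    r=np.array(s["tcp_rot"])
    return R.from_euler("xyz",r).as_matrix() if r.size==3 else r
def cloud(d,K,T):
    v,u=np.mgrid[:d.shape[0],:d.shape[1]]
    p=np.stack([(u-K[0,2])/K[0,0]*d,-(v-K[1,2])/K[1,1]*d,-d],-1)
    w=p@T[:3,:3].T+T[:3,3]; w[d==0]=np.nan; return w
E
python3 - <<'E'
from h import *
s=manip.get_state();print(s);print({k:v for k,v in manip.calibration("wrist").items()});print(manip.calibration("scene"))
a=snap("scene","s0.png");b=snap("side","d0.png")
np.savez("a.npz",im=a[0],w=cloud(*a[1:]),im2=b[0],w2=cloud(*b[1:]))
print(a[3],b[3])
E
```

```text
{'time': 0.0, 'qpos': array([-1.38746379e+00,  2.07467151e-01,  1.54299989e+00, -6.75909347e-06,
        1.39352637e+00, -1.50503460e-01]), 'joint_velocities': array([ 0.00226162,  0.00113478,  0.00059129,  0.00027235,  0.00138882,
       -0.00059027]), 'effort': array([ 1.56562743e-03, -3.83032286e+01, -2.91594994e+01, -1.54625254e-04,
        1.05233886e-02, -9.60385648e-06]), 'tcp_pos': array([ 0.18828231, -0.54264769,  0.30267703]), 'tcp_rot': array([-3.13921804e+00, -3.53384735e-04,  3.33836777e-01]), 'contact_force': array([ 0.80176799,  0.12750313, -0.11115424]), 'ft_torque': array([-0.02388085,  0.05113806,  0.04876923]), 'grip_force': 0.0, 'gripper_width': 0.08538501737231956}
{'K': array([[337.38183452,   0.        , 284.83630595],
       [  0.        , 337.38183452, 205.85107863],
       [  0.        ,   0.        ,   1.        ]]), 'mount': array([[-7.65825709e-04,  9.61338144e-01,  2.75369545e-01,
         6.86111778e-02],
       [ 9.99999343e-01,  5.01377779e-04,  1.03072990e-03,
         8.15773983e-04],
       [ 8.52815796e-04,  2.75370153e-01, -9.61337897e-01,
      
[... 239 characters left out ...]
0.        ,   1.        ]]), 'cam_to_world': array([[ 0.57485207,  0.33549473, -0.74631654, -0.44446316],
       [-0.81816726,  0.24920407, -0.51816954, -0.62696422],
       [ 0.01214197,  0.90848259,  0.41774627,  0.68370803],
       [ 0.        ,  0.        ,  0.        ,  1.        ]])}
[[ 0.57485207  0.33549473 -0.74631654 -0.44446316]
 [-0.81816726  0.24920407 -0.51816954 -0.62696422]
 [ 0.01214197  0.90848259  0.41774627  0.68370803]
 [ 0.          0.          0.          1.        ]] [[-0.38354265  0.56575052 -0.72994615 -0.47256861]
 [-0.92347223 -0.22664451  0.30956631  0.42561022]
 [ 0.00969902  0.79281689  0.60938273  0.94959532]
 [ 0.          0.          0.          1.        ]]
```

View pics/s0.png

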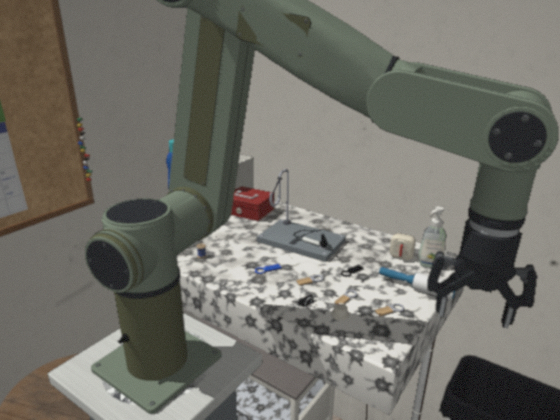

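View pics/d0.png

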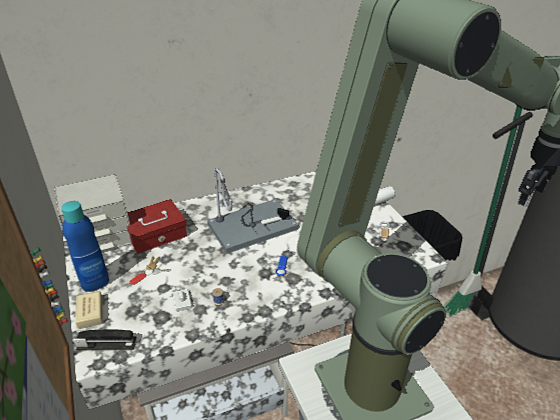

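Scene view: candidates for tags: wooden (305,281), (343,299), (385,310); look-alikes to avoid: blue (267,268), black (305,300). Stand at (300,238), hook at (280,190). I haven't identified the block yet; in the side view it may be the pale thing at (185,297).

```bash
python3 - <<'E'
from h import *
z=np.load("a.npz")
for n,u,v in [("tag",305,281),("tag",343,299),("tag",385,310),("blue",267,268),("blk",305,300),("blk2",353,270),("stand",300,240),("plateL",262,238),("plateF",318,256),("plateR",345,240),("tableR",455,300)]: print(n,z["w"][v,u].round(3))
for n,u,v in [("pale",185,297),("spool",220,296),("blue",282,265),("tag",384,232),("platecorner",228,248),("pr",300,228),("pl",208,218),("nose?",225,185),("keys",140,278)]: print(n,z["w2"][v,u].round(3))
w=np.concatenate([z["w"].reshape(-1,3),z["w2"].reshape(-1,3)])
m=(abs(w[:,2])<.01);print(np.percentile(w[m],[1,5,50,95,99],axis=0))
E
```

```text
tag [ 0.425 -0.087  0.006]
tag [ 0.412 -0.21   0.008]
tag [ 0.433 -0.314  0.007]
blue [0.418 0.036 0.005]
blk [ 0.344 -0.139  0.014]
blk2 [ 0.551 -0.166  0.007]
stand [0.614 0.054 0.004]
plateL [0.532 0.142 0.018]
plateF [ 0.553 -0.05   0.011]
plateR [ 0.698 -0.061  0.004]
tableR [ 0.737 -0.412 -0.099]
pale [0.401 0.316 0.013]
spool [0.357 0.234 0.027]
blue [0.42  0.036 0.008]
tag [ 0.438 -0.31   0.006]
platecorner [0.537 0.156 0.015]
pr [ 0.561 -0.085 -0.003]
pl [ 0.714  0.167 -0.002]
nose? [0.843 0.068 0.018]
keys [0.522 0.412 0.004]
[[-1.40827405e-01 -6.10216936e-01 -7.73244803e-03]
 [-9.84590628e-02 -3.71325230e-01 -4.22251685e-03]
 [ 3.84765406e-01  4.30782831e-02 -7.89526175e-04]
 [ 7.92611691e-01  5.10302258e-01  5.16224821e-03]
 [ 8.39649466e-01  6.00123846e-01  9.31776977e-03]]
```

```bash
cat >> h.py <<'E'
def go(x,y,z,yaw,pitch=0,grasp=False):
    "shift (mm) and turn (deg) in tool axes to bring TCP (or grasp point) to x,y,z with yaw (rad), pointing down, tilted by pitch about tool y"
    s=manip.get_state(); A=rot(s); B=R.from_euler("xyz",[np.pi,0,yaw]).as_matrix()@R.from_euler("y",pitch).as_matrix()
    t=np.array([x,y,z])-(B@[0,0,.054] if grasp else 0)
    sh=A.T@(t-s["tcp_pos"])*1e3; tu=R.from_matrix(A.T@B).as_rotvec(degrees=True)
    print("shift",sh.round(1),"turn",tu.round(2),"dist",np.linalg.norm(sh).round(0)); return sh,tu
E
python3 -c "
from h import *
go(.40,-.15,.40,0)"
```

```text
shift [ 328.7 -301.9  -96.4] turn [-0.12  0.   19.13] dist 457.0
```

Request:
{"fn": "send_rows", "kwargs": {"series": "0 41 -38 -12 0 0 2.4;0 82 -75 -24 0 0 4.8;0 123 -113 -36 0 0 7.2;0 164 -150 -48 0 0 9.6;0 205 -188 -60 0 0 12;0 246 -226 -72 0 0 14.4;0 287 -264 -84 0 0 16.8;0 328 -302 -96 0 0 19"}}

```text
time: 0.77
tcp_pos: [0.343, -0.2543, 0.3741]
tcp_rot: [-3.141, 0.0, -0.0]
contact_force: [1.2, -0.3, -0.1]
gripper_width: 0.0854
grip_force: 0.0
```

```bash
python3 -c "
from h import *
go(.40,-.15,.40,0);go(.42,.15,.40,0)"
```

```text
shift [  57.  -104.3  -25.9] turn [-0.02  0.01 -0.03] dist 122.0
shift [  76.8 -404.3  -25.7] turn [-0.02  0.01 -0.03] dist 412.0
```

Request:
{"fn": "send_rows", "kwargs": {"series": "0 57 -104 -26 0 0 0;0 57 -104 -26 0 0 0;0 57 -104 -26 0 0 0;0 57 -104 -26 0 0 0;0 57 -104 -26 0 0 0"}}

```text
time: 1.18
tcp_pos: [0.4002, -0.1505, 0.4004]
tcp_rot: [3.141, -0.0, 0.007]
contact_force: [-0.1, 0.4, 0.1]
gripper_width: 0.0856
grip_force: 0.0
```

```bash
python3 - <<'E'
from h import *
a=snap("wrist","w1.png"); np.savez("w1.npz",im=a[0],w=cloud(*a[1:]))
print(manip.get_state()["tcp_pos"]);go(.42,.17,.40,0)
E
```

```text
[ 0.39957443 -0.15158116  0.39979847]
shift [ 2.190e+01 -3.215e+02 -3.000e-01] turn [0.02 0.04 0.26] dist 322.0
```

View pics/w1.png

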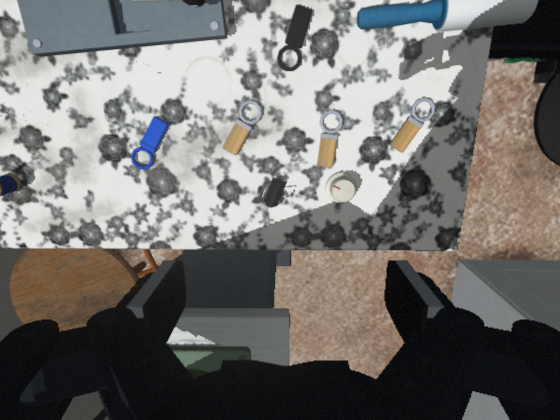

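Wrist view: wooden tags at (240,127), (330,138) and (412,125), with eyes at (250,111), (332,122) and (424,107). Black look-alike (295,38), blue (150,143), binder clip (274,190), spare knob (341,187).

Request:
{"fn": "send_rows", "kwargs": {"series": "0 22 -321 0 0 0 0;0 22 -321 0 0 0 0;0 22 -321 0 0 0 0;0 22 -321 0 0 0 0;0 22 -321 0 0 0 0;0 22 -321 0 0 0 0;0 22 -321 0 0 0 0;0 22 -321 0 0 0 0"}}

```text
time: 1.9
tcp_pos: [0.4208, 0.1699, 0.3993]
tcp_rot: [-3.141, 0.001, 0.001]
contact_force: [0.6, -0.7, -0.8]
gripper_width: 0.0852
grip_force: 0.0
```

```bash
python3 - <<'E'
from h import *
a=snap("wrist","w2.png"); np.savez("w2.npz",im=a[0],w=cloud(*a[1:]))
print(manip.get_state()["tcp_pos"])
E
```

```text
[0.42078429 0.17353226 0.39915936]
```

View pics/w2.png

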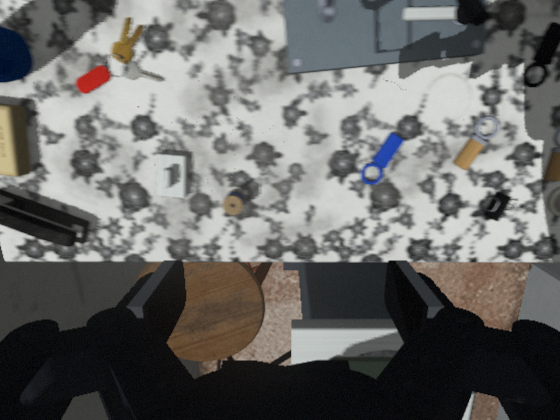

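Lot block at (172,175), rib upright along the image (world x); spool (233,205), keys (115,60). Stand plate is at top right, with the clamp arm at (430,14) and knob at (472,10).

```bash
cat >> h.py <<'E'
def obj(im,w,mask,c,r=.06):
    "min-area rect (world xy) of masked points near c"
    m=mask&(np.hypot(w[...,0]-c[0],w[...,1]-c[1])<r)
    p=w[m]; q=cv2.minAreaRect((p[:,:2]*1000).astype(np.float32)); return p,q
def tags(im,w):
    hsv=cv2.cvtColor(im,cv2.COLOR_RGB2HSV)
    wood=((hsv[...,0]>8)&(hsv[...,0]<25)&(hsv[...,1]>90)&(abs(w[...,2]-.006)<.012)&(w[...,0]>.3)).astype(np.uint8)
    n,l,st,_=cv2.connectedComponentsWithStats(cv2.morphologyEx(wood,cv2.MORPH_OPEN,np.ones((3,3))))
    out=[]
    for i in range(1,n):
        if st[i,4]<60: continue
        p=w[l==i]; p=p[~np.isnan(p[:,0])]; c,s,a=cv2.minAreaRect((p[:,:2]*1000).astype(np.float32)); c=np.array(c)/1e3
        bx=cv2.boxPoints((c,s,a)); e=[bx[1]-bx[0],bx[2]-bx[1]]; e=max(e,key=np.linalg.norm); e=e/np.linalg.norm(e)
        # eye side: more raised/grey pts
        def sc(d): 
            q=c+d*.038; return np.sum((np.hypot(w[...,0]-q[0],w[...,1]-q[1])<.017)&(w[...,2]>.0025)&(hsv[...,1]<90))
        if sc(-e)>sc(e): e=-e
        out.append((c,np.array(s),np.arctan2(e[1],e[0]),c+.038*e)); print("tag c",c.round(4),"size",np.round(s,1),"yaw",round(float(out[-1][2]),3),"eye",out[-1][3].round(4),"z",np.median(p[:,2]).round(4),sc(e),sc(-e))
    return out
E
python3 - <<'E'
from h import *
for f in ["w1","w2"]:
    z=np.load(f+".npz");print(f);tags(z["im"],z["w"])
w=z["w"];c=w[175,172];print(c)
p,q=obj(0,w,(w[...,2]>.008),c,.05);print("block",q,np.percentile(p[:,2],[50,98]))
r=p[p[:,2]>.025];print("rib",len(r),cv2.minAreaRect((r[:,:2]*1000).astype(np.float32)))
go(.53,.04,.42,0)
E
```

```text
w1
tag c [ 0.4347 -0.3133] size [23.9 38. ] yaw -0.576 eye [ 0.4666 -0.334 ] z 0.0083 254 3
tag c [ 0.4298 -0.0846] size [19.9 37. ] yaw -0.52 eye [ 0.4628 -0.1035] z 0.0084 262 157
tag c [ 0.4127 -0.2086] size [20.4 37.2] yaw 3.051 eye [ 0.3749 -0.2052] z 0.0084 290 262
w2
tag c [0.5714 0.3679] size [26.5 49.8] yaw 2.53 eye [0.5402 0.3897] z 0.0042 84 26
tag c [ 0.43   -0.0816] size [19.9 37.1] yaw -0.526 eye [ 0.4628 -0.1007] z 0.0082 272 7
tag c [ 0.4131 -0.2029] size [18.3 37.8] yaw 3.139 eye [ 0.3751 -0.2028] z 0.0078 137 96
[0.40519678 0.31896222 0.02818974]
block ((401.53961181640625, 323.8108825683594), (39.773590087890625, 60.425506591796875), 84.97662353515625) [0.01467648 0.03189645]
rib 154 ((401.828125, 323.3115234375), (9.403813362121582, 25.207162857055664), 83.24417114257812)
shift [108.5 134.  -21.6] turn [-0.26  0.09  0.28] dist 174.0
```

Request:
{"fn": "send_rows", "kwargs": {"series": "0 108 134 -22 0 0 0;0 108 134 -22 0 0 0;0 108 134 -22 0 0 0;0 108 134 -22 0 0 0;0 108 134 -22 0 0 0;0 108 134 -22 0 0 0;0 108 134 -22 0 0 0;0 108 134 -22 0 0 0"}}

```text
time: 2.62
tcp_pos: [0.5283, 0.0349, 0.4213]
tcp_rot: [-3.141, 0.002, 0.001]
contact_force: [-0.1, 0.8, -0.1]
gripper_width: 0.0852
grip_force: 0.0
```

```bash
python3 - <<'E'
from h import *
a=snap("wrist","w3.png"); w=cloud(*a[1:]); np.savez("w3.npz",im=a[0],w=w)
print(manip.get_state()["tcp_pos"]);tags(a[0],w)
m=(abs(w[...,2]-.02)<.004)&(w[...,0]>.5)&(w[...,0]<.8)&(w[...,1]<.25)&(w[...,1]>-.15)
n,l,st,_=cv2.connectedComponentsWithStats(m.astype(np.uint8));i=1+np.argmax(st[1:,4])
p=w[l==i];print(cv2.minAreaRect((p[:,:2]*1000).astype(np.float32)),np.median(p[:,2]))
k=(w[...,2]>.035)&(w[...,2]<.07)&(w[...,0]>.5)&(w[...,0]<.8);p=w[k];print("knob",len(p),cv2.minAreaRect((p[p[:,1]<0][:,:2]*1000).astype(np.float32)))
E
```

```text
[0.52824363 0.03541037 0.42160872]
tag c [0.5726 0.3657] size [27.  49.3] yaw 2.554 eye [0.541  0.3868] z 0.0042 87 9
tag c [ 0.4344 -0.3138] size [29.4 37.7] yaw -0.525 eye [ 0.4673 -0.3328] z 0.0082 207 5
tag c [ 0.4296 -0.0847] size [24.2 36.8] yaw -0.526 eye [ 0.4625 -0.1037] z 0.0085 197 7
tag c [ 0.4126 -0.2074] size [22.1 36.5] yaw -0.065 eye [ 0.4506 -0.2099] z 0.0084 204 202
((619.35302734375, 50.21336364746094), (150.21983337402344, 240.75753784179688), 5.486844062805176) 0.02041617057367756
knob 9328 ((649.8948364257812, -166.33277893066406), (324.97918701171875, 148.23561096191406), 86.80406188964844)
```

View pics/w3.png

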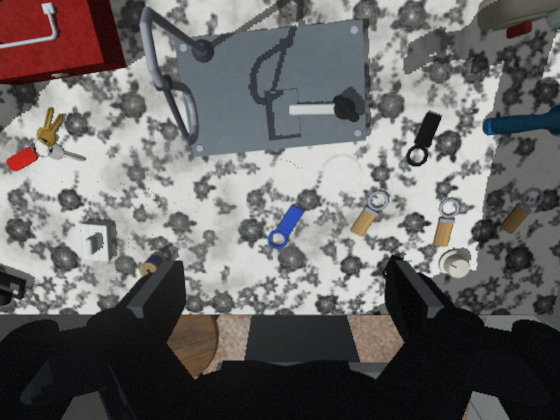

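The stand, knob (346,107), open recess (283,115) with arm end above it, hook nose (190,125) and tags at (370,214), (446,225), (518,212) are all visible. Red cash box is behind left (60,40). Refining knob and nose.

```bash
cat >> h.py <<'E'
S=np.array([.6194,.0502]);SY=.0958
def st(x,y): 
    return S+R.from_euler("z",SY).as_matrix()[:2,:2]@[x/1e3,y/1e3]
E
python3 - <<'E'
from h import *
z=np.load("w3.npz");w=z["w"];k=st(-30,-90);n=st(-45,85);print("knob",k,"recess",st(-30,-10),"nose",n,"bottom",st(-19,85))
d=np.hypot(w[...,0]-k[0],w[...,1]-k[1])
for a,b in [(.05,.065),(.055,.062),(.038,.048),(.024,.036)]:
    p=w[(w[...,2]>a)&(w[...,2]<b)&(d<.04)];print(a,b,len(p),cv2.minAreaRect((p[:,:2]*1000).astype(np.float32)), p[:,2].max())
d=np.hypot(w[...,0]-n[0],w[...,1]-n[1])
for a,b in [(.15,.16),(.16,.172),(.125,.15)]:
    p=w[(w[...,2]>a)&(w[...,2]<b)&(d<.03)];print(a,b,len(p),p[:,:2].mean(0) if len(p) else 0,p.min(0),p.max(0))
go(*k,.056+.05,SY+.75,grasp=True)
E
```

```text
knob [ 0.59814638 -0.04225693] recess [0.59049409 0.03737625] nose [0.56647579 0.13050584] bottom [0.59235657 0.13299283]
0.05 0.065 293 ((598.0792236328125, -42.125938415527344), (38.850242614746094, 11.077226638793945), 44.299957275390625) 0.05999460440999688
0.055 0.062 250 ((597.9641723632812, -42.03362274169922), (38.887699127197266, 10.577178001403809), 43.43454360961914) 0.05999460440999688
0.038 0.048 60 ((598.9420166015625, -38.762123107910156), (28.740102767944336, 25.652925491333008), 76.15605163574219) 0.04776126188094798
0.024 0.036 246 ((596.0078735351562, -29.448436737060547), (26.148910522460938, 52.88011932373047), 11.291191101074219) 0.03597410553861191
0.15 0.16 25 [0.56734975 0.12721107] [0.56318045 0.12623275 0.15033791] [0.57048745 0.12982601 0.15941523]
0.16 0.172 159 [0.57455964 0.13012567] [0.56328194 0.12649581 0.16007085] [0.58705076 0.13406872 0.17189395]
0.125 0.15 94 [0.57201079 0.12886375] [0.56370884 0.1260347  0.12504103] [0.57844384 0.13422551 0.14881375]
shift [ 70.   78.  261.5] turn [ -0.05   0.06 -48.32] dist 282.0
```

Request:
{"fn": "send_rows", "kwargs": {"series": "0 10 10 38 0 0 -6;0 20 20 76 0 0 -12;0 30 30 114 0 0 -18;0 40 40 150 0 0 -24;0 50 50 185 0 0 -30;0 60 65 220 0 0 -36;0 70 78 250 0 0 -42;0 70 78 261 0 0 -47"}}

```text
time: 3.33
tcp_pos: [0.5972, -0.043, 0.1559]
tcp_rot: [-3.136, 0.004, 0.828]
contact_force: [-0.9, 0.3, 0.3]
gripper_width: 0.0853
grip_force: 0.0
```

```bash
python3 -c "
from h import *
print(manip.get_state()['contact_force'])
go(.598,-.0422,.056,SY+.73,grasp=True)"
```

```text
[-0.8936391   0.25111773  0.34307617]
shift [ 1.3  0.3 45.9] turn [-0.32  0.25  0.1 ] dist 46.0
```

Request:
{"fn": "send_rows", "kwargs": {"series": "0 1 0 20 0 0 0;0 1 0 35 0 0 0;0 1 0 46 0 0 0;0.5 1 0 46 0 0 0;1 1 0 46 0 0 0;1 1 0 46 0 0 0;1 1 0 46 0 0 0;1 1 0 46 0 0 0"}}

```text
time: 4.0
tcp_pos: [0.6009, -0.0421, 0.1166]
tcp_rot: [3.139, -0.001, 0.823]
contact_force: [0.4, 0.4, 0.4]
gripper_width: 0.0256
grip_force: 0.0
```

Request:
{"fn": "send_rows", "kwargs": {"series": "1 0 0 0 0 0 0;1 0 0 0 0 0 0;1 0 0 0 0 0 0"}}

```text
time: 4.25
tcp_pos: [0.5997, -0.0414, 0.1164]
tcp_rot: [-3.14, -0.0, 0.822]
contact_force: [-3.9, 3.4, 7.0]
gripper_width: 0.0094
grip_force: 60.1
```

Request:
{"fn": "send_rows", "kwargs": {"series": "1 0 0 0 0 0 7;1 0 0 0 0 0 14;1 0 0 0 0 0 21;1 0 0 0 0 0 28;1 0 0 0 0 0 35;1 0 0 0 0 0 42;1 0 0 0 0 0 49;1 0 0 0 0 0 55"}}

```text
time: 4.92
tcp_pos: [0.5999, -0.0421, 0.1164]
tcp_rot: [3.141, 0.0, -0.143]
contact_force: [-2.9, -0.1, 6.0]
gripper_width: 0.0095
grip_force: 59.9
```

Request:
{"fn": "send_rows", "kwargs": {"series": "1 0 0 0 0 0 7;1 0 0 0 0 0 14;1 0 0 0 0 0 21;1 0 0 0 0 0 27;1 0 0 0 0 0 30;1 0 0 0 0 0 30"}}

```text
time: 5.42
tcp_pos: [0.5998, -0.0424, 0.1163]
tcp_rot: [3.14, -0.0, -0.662]
contact_force: [-3.9, -0.7, 5.7]
gripper_width: 0.0092
grip_force: 60.0
```

```bash
python3 -c "
from h import *
s=manip.get_state();print(s['tcp_pos'],s['tcp_rot'],s['contact_force'],s['ft_torque'],s['gripper_width'],s['qpos'])"
```

```text
[ 0.59976486 -0.04244787  0.11634266] [ 3.14028420e+00 -5.63306108e-05 -6.61731039e-01] [-3.94993033 -0.67171183  5.6642264 ] [-0.16262172  0.57266181  0.19262458] 0.009199770891915518 [-2.14024039e-01  4.72176644e-01  1.61415185e+00 -1.38332236e-03
  1.05578023e+00  2.01918503e+00]
```

Request:
{"fn": "send_rows", "kwargs": {"series": "0 0 0 0 0 0 0;0 0 0 0 0 0 0;0 0 0 0 0 0 0;0 0 0 -40 0 0 0;0 0 0 -80 0 0 0;0 0 0 -120 0 0 0;0 0 0 -160 0 0 0;0 0 0 -200 0 0 0"}}

```text
time: 6.08
tcp_pos: [0.5998, -0.0419, 0.3169]
tcp_rot: [-3.141, -0.0, -0.661]
contact_force: [1.0, -0.3, 0.6]
gripper_width: 0.0856
grip_force: 0.0
```

```bash
python3 -c "
from h import *
go(.34,.32,.22,-.1)"
```

```text
shift [-427.2 -126.2   96.9] turn [-1.000e-02 -1.000e-02 -3.214e+01] dist 456.0
```

Request:
{"fn": "send_rows", "kwargs": {"series": "0 -38 -11 0 0 0 -4;0 -76 -22 0 0 0 -8;0 -114 -34 0 0 0 -12;0 -152 -45 0 0 0 -16;0 -190 -56 0 0 0 -20;0 -228 -67 0 0 0 -24;0 -266 -79 0 0 0 -28;0 -304 -90 0 0 0 -32"}}

```text
time: 6.75
tcp_pos: [0.414, 0.217, 0.3153]
tcp_rot: [-3.141, -0.001, -0.1]
contact_force: [-0.4, 1.4, -0.4]
gripper_width: 0.0852
grip_force: 0.0
```

```bash
python3 -c "
from h import *
go(.34,.32,.22,-.1)"
```

```text
shift [-83.9 -95.1  95.3] turn [-0.04 -0.04  0.03] dist 159.0
```

Request:
{"fn": "send_rows", "kwargs": {"series": "0 -21 -24 24 0 0 0;0 -42 -48 48 0 0 0;0 -63 -72 72 0 0 0;0 -84 -95 95 0 0 0;0 -84 -95 95 0 0 0;0 -84 -95 95 0 0 0;0 -84 -95 95 0 0 0;0 -84 -95 95 0 0 0"}}

```text
time: 7.42
tcp_pos: [0.3429, 0.3187, 0.2214]
tcp_rot: [-3.14, -0.002, -0.104]
contact_force: [1.3, -0.6, 0.1]
gripper_width: 0.0854
grip_force: 0.0
```

```bash
cat >> h.py <<'E'
def block(w,c,z0=0):
    p,q=obj(0,w,(w[...,2]>z0+.009),c,.05); r=p[p[:,2]>z0+.024]; print("block",q,"rib",len(r),cv2.minAreaRect((r[:,:2]*1000).astype(np.float32)),np.percentile(p[:,2],[50,98]))
E
python3 - <<'E'
from h import *
a=snap("wrist","w4.png"); w=cloud(*a[1:]); print(manip.get_state()["tcp_pos"])
block(w,[.4015,.3235]); go(.4015,.3235,.036,-.1,grasp=True)
E
```

```text
[0.34306658 0.3185737  0.22150567]
block ((391.5508728027344, 322.39776611328125), (60.24024200439453, 79.63424682617188), 83.69249725341797) rib 13427 ((377.28863525390625, 332.4723815917969), (62.46852493286133, 53.86369323730469), 23.826385498046875) [0.2327278  0.24697746]
shift [ 57.3 -10.7 131.7] turn [-0.1  -0.15 -0.24] dist 144.0
```

View pics/w4.png

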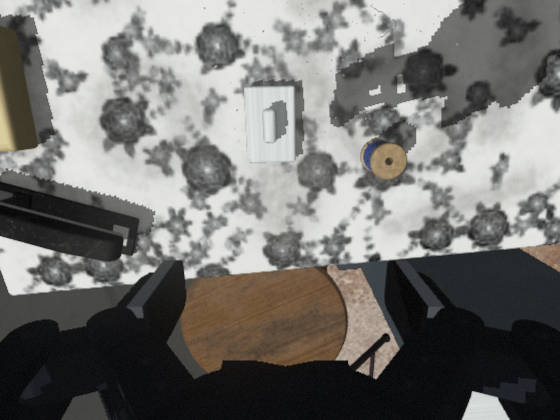

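Close crop: the block at (270,124) with rib (269,124), confirmed; spool (384,160) clear.

```bash
sed -i 's/(w\[...,2\]>z0+.009),c,.05)/(w[...,2]>z0+.009)\&(w[...,2]<z0+.05),c,.05)/' h.py; python3 - <<'E'
from h import *
a=snap("wrist"); w=cloud(*a[1:]); block(w,[.4015,.3235]); go(.4015,.3235,.036,-.1,grasp=True)
E
```

```text
block ((401.49468994140625, 324.1099853515625), (39.73931121826172, 60.119651794433594), 84.82099151611328) rib 442 ((401.7715148925781, 324.0690002441406), (9.873419761657715, 25.109989166259766), 84.22132873535156) [0.01456256 0.03186639]
shift [ 57.3 -10.9 131.6] turn [-0.1  -0.14 -0.26] dist 144.0
```

Request:
{"fn": "send_rows", "kwargs": {"series": "0 20 -4 40 0 0 0;0 40 -8 80 0 0 0;0 57 -11.5 100 0 0 0;0 57 -11.5 116 0 0 0;0 57 -11.5 116 0 0 0;0 57 -11.5 116 0 0 0"}}

```text
time: 8.02
tcp_pos: [0.3996, 0.3234, 0.1038]
tcp_rot: [3.141, 0.002, -0.104]
contact_force: [0.4, -0.0, -0.5]
gripper_width: 0.0854
grip_force: 0.0
```

```bash
python3 -c "
from h import *
go(.4016,.3241,.036,-.094,grasp=True)"
```

```text
shift [ 1.9 -0.9 13.8] turn [ 0.06  0.09 -0.6 ] dist 14.0
```

Request:
{"fn": "send_rows", "kwargs": {"series": "0 2 -1 14 0 0 -0.5;0 2 -1 14 0 0 -0.5;1 2 -1 14 0 0 -0.5;1 2 -1 14 0 0 -0.5;1 2 -1 14 0 0 -0.5;1 2 -1 14 0 0 -0.5;1 2 -1 14 0 0 -0.5;1 2 -1 14 0 0 -0.5"}}

```text
time: 8.68
tcp_pos: [0.4015, 0.3253, 0.0905]
tcp_rot: [-3.141, -0.001, -0.094]
contact_force: [-0.8, 0.8, -0.2]
gripper_width: 0.0121
grip_force: 0.0
```

Request:
{"fn": "send_rows", "kwargs": {"series": "1 0 0 0 0 0 0;1 0 0 0 0 0 0;1 0 0 -40 0 0 0;1 0 0 -80 0 0 0;1 0 0 -120 0 0 0;1 0 0 -160 0 0 0;1 0 0 -160 0 0 0;1 0 0 -160 0 0 0"}}

```text
time: 9.35
tcp_pos: [0.4029, 0.326, 0.2531]
tcp_rot: [-3.138, -0.006, -0.094]
contact_force: [-0.0, 0.4, -1.5]
gripper_width: 0.0081
grip_force: 61.4
```

```bash
python3 - <<'E'
from h import *
r=st(-30,-10);go(*r,.14,SY,grasp=True)
E
```

```text
shift [213.4 270.1  59.3] turn [ -0.19  -0.35 -10.86] dist 349.0
```

Request:
{"fn": "send_rows", "kwargs": {"series": "1 3 36 0 0 0 -2;1 6 72 0 0 0 -4;1 10 108 0 0 0 -6;1 13 144 0 0 0 -8;1 17 180 0 0 0 -10;1 20 216 0 0 0 -11;1 24 252 0 0 0 -11;1 27 288 0 0 0 -11"}}

```text
time: 10.02
tcp_pos: [0.3995, 0.0345, 0.2477]
tcp_rot: [-3.141, 0.005, 0.099]
contact_force: [1.0, -0.3, -1.0]
gripper_width: 0.0079
grip_force: 64.1
```

```bash
python3 - <<'E'
from h import *
r=st(-30,-10);go(*r,.12,SY,grasp=True)
E
```

```text
shift [190.7  16.   72.8] turn [-0.06  0.26  0.16] dist 205.0
```

Request:
{"fn": "send_rows", "kwargs": {"series": "1 35 3 0 0 0 0;1 70 6 0 0 0 0;1 105 9 0 0 0 0;1 140 12 20 0 0 0;1 175 15 50 0 0 0;1 191 16 73 0 0 0;1 191 16 73 0 0 0;1 191 16 73 0 0 0"}}

```text
time: 10.68
tcp_pos: [0.59, 0.0389, 0.1711]
tcp_rot: [-3.139, 0.012, 0.098]
contact_force: [0.9, 0.2, -1.1]
gripper_width: 0.008
grip_force: 64.2
```

```bash
python3 - <<'E'
from h import *
r=st(-30,-10);go(*r,.045,SY,grasp=True)
im,d,K,T=snap("wrist","w5.png")
E
```

```text
shift [ 1.2  1.7 72.1] turn [-0.12  0.68  0.14] dist 72.0
```

View pics/w5.png

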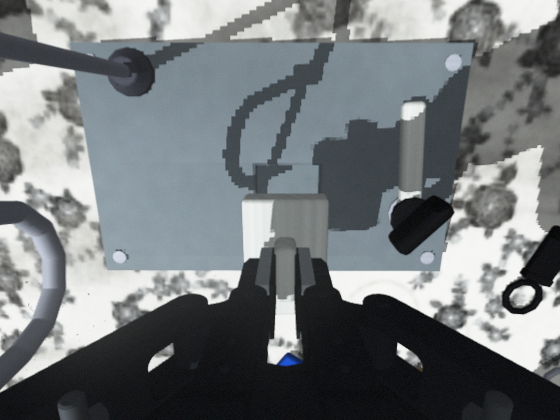

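The arm is off the recess and points to +x (412,145). Block is held at (285,230) above the recess (287,180). Checking its offset in the hand.

```bash
python3 - <<'E'
from h import *
s=manip.get_state();im,d,K,T=snap("wrist");w=cloud(d,K,T)
A=rot(s);t=(w-s["tcp_pos"])@A
m=(t[...,2]>.055)&(t[...,2]<.095)&(t[...,0]>.015)&(abs(t[...,1])<.04)
p=t[m];print(len(p),np.percentile(p,[1,5,50,95,99],axis=0).round(4))
q=p[p[:,2]>.066];print(cv2.minAreaRect((q[:,:2]*1000).astype(np.float32)))
# recess rim far edge: deeper pts
m=(w[...,2]<.014)&(w[...,2]>.002)&(np.hypot(w[...,0]-.59,w[...,1]-.0374)<.045);p=w[m];print(len(p),p[:,:2].max(0))
E
```

```text
3214 [[ 0.0152 -0.0185  0.0748]
 [ 0.016  -0.0169  0.0753]
 [ 0.0241  0.0005  0.0764]
 [ 0.03    0.0184  0.0846]
 [ 0.0301  0.0201  0.0879]]
((22.696813583374023, 0.8047924041748047), (15.388415336608887, 40.11773681640625), 0.031019678339362144)
1604 [0.6213304  0.06120333]
```

Request:
{"fn": "send_rows", "kwargs": {"series": "1 0.9 1 20 0 0.7 0;1 0.9 1 40 0 0.7 0;1 0.9 1 53 0 0.7 0;1 0.9 1 53 0 0.7 0;1 0.9 1 53 0 0.7 0;1 0.9 1 53 0 0.7 0"}}

```text
time: 11.28
tcp_pos: [0.5947, 0.0378, 0.1259]
tcp_rot: [3.141, -0.015, 0.098]
contact_force: [-0.2, 0.6, -1.0]
gripper_width: 0.0081
grip_force: 64.2
```

```bash
python3 - <<'E'
from h import *
print(manip.get_state()["contact_force"]);r=st(-30,-10);go(*r,.041,SY,grasp=True)
E
```

```text
[-0.21289124  0.60922242 -1.01303651]
shift [-4.7 -0.  30.8] turn [ 0.03 -0.86  0.14] dist 31.0
```

Request:
{"fn": "send_rows", "kwargs": {"series": "1 0 0 0 0 0 0;1 0 0 0 0 0 0;1 0 0 0 0 0 0;1 0 0 0 0 0 0"}}

```text
time: 11.62
tcp_pos: [0.5944, 0.0377, 0.1247]
tcp_rot: [3.141, -0.013, 0.098]
contact_force: [0.1, -0.4, -0.9]
gripper_width: 0.0079
grip_force: 64.2
```

```bash
python3 - <<'E'
from h import *
s=manip.get_state();print(s["tcp_pos"],s["tcp_rot"],s["joint_velocities"].round(3));r=st(-30,-10);go(*r,.041,SY,grasp=True)
E
```

```text
[0.59435522 0.03774591 0.12474233] [ 3.14138588 -0.01330786  0.09820857] [0.001 0.007 0.004 0.001 0.    0.001]
shift [-4.3 -0.  29.7] turn [ 0.01 -0.76  0.14] dist 30.0
```

Request:
{"fn": "send_rows", "kwargs": {"series": "1 -4.3 -0.8 4 0 -0.7 0;1 -4.3 -0.8 4 0 -0.7 0;1 -4.3 -0.8 4 0 -0.7 0;1 -4.3 -0.8 4 0 -0.7 0;1 -4.3 -0.8 4 0 -0.7 0;1 -4.3 -0.8 4 0 -0.7 0;1 -4.3 -0.8 4 0 -0.7 0;1 -4.3 -0.8 4 0 -0.7 0"}}

```text
time: 12.28
tcp_pos: [0.5897, 0.0381, 0.1201]
tcp_rot: [3.142, -0.0, 0.098]
contact_force: [0.0, 0.1, -2.0]
gripper_width: 0.0079
grip_force: 64.2
```

```bash
python3 - <<'E'
from h import *
s=manip.get_state();print(s["tcp_pos"],s["tcp_rot"],s["joint_velocities"].round(3));r=st(-30,-10);go(*r,.041,SY,grasp=True)
E
```

```text
[0.58973997 0.03814796 0.12010245] [ 3.14157710e+00 -1.46286455e-04  9.81958592e-02] [-0.    -0.001 -0.    -0.001 -0.001  0.   ]
shift [ 0.7  0.8 25.1] turn [ 0.   -0.01  0.14] dist 25.0
```

Request:
{"fn": "send_rows", "kwargs": {"series": "1 0.4 0 3 0 0 0;1 0.4 0 6 0 0 0;1 0.4 0 9 0 0 0;1 0.4 0 12 0 0 0;1 0.4 0 15 0 0 0;1 0.4 0 15 0 0 0;1 0.4 0 15 0 0 0;1 0.4 0 15 0 0 0"}}

```text
time: 12.95
tcp_pos: [0.5901, 0.0382, 0.105]
tcp_rot: [-3.142, -0.0, 0.098]
contact_force: [0.5, 0.3, -1.0]
gripper_width: 0.0081
grip_force: 64.2
```

```bash
python3 - <<'E'
from h import *
s=manip.get_state();print(s["contact_force"],s["tcp_rot"]);r=st(-30,-10);go(*r,.041,SY,grasp=True)
E
```

```text
[ 0.54807823  0.29513366 -1.02195903] [-3.14158451e+00 -2.81193739e-05  9.81763214e-02]
shift [ 0.3  0.8 10. ] turn [-0.   -0.    0.14] dist 10.0
```

Already inside the recess by ~4 mm without force; continue home.

Request:
{"fn": "send_rows", "kwargs": {"series": "1 0 0 2 0 0 0;1 0 0 4 0 0 0;1 0 0 6 0 0 0;1 0 0 8 0 0 0;1 0 0 10 0 0 0;1 0 0 11 0 0 0;1 0 0 12 0 0 0;1 0 0 12 0 0 0"}}

```text
time: 13.62
tcp_pos: [0.5902, 0.0382, 0.0966]
tcp_rot: [3.141, 0.001, 0.099]
contact_force: [-9.5, 0.6, 21.1]
gripper_width: 0.0078
grip_force: 67.2
```

```bash
python3 - <<'E'
from h import *
s=manip.get_state();print(s["contact_force"],s["tcp_rot"]);r=st(-30,-10);go(*r,.041,SY,grasp=True)
E
```

```text
[-9.5309228   0.55150732 21.06820477] [3.14141913e+00 1.21463298e-03 9.85789552e-02]
shift [0.2 0.9 1.6] turn [0.01 0.07 0.16] dist 2.0
```

Request:
{"fn": "send_rows", "kwargs": {"series": "1 0.6 0 1 0 0 0;1 0.6 0 2 0 0 0;1 0.6 0 3 0 0 0;1 0.6 0 3 0 0 0;1 0.6 0 3 0 0 0"}}

```text
time: 14.03
tcp_pos: [0.5904, 0.0383, 0.0965]
tcp_rot: [3.141, 0.003, 0.099]
contact_force: [-18.5, -0.2, 37.4]
gripper_width: 0.0078
grip_force: 69.6
```

Request:
{"fn": "send_rows", "kwargs": {"series": "0 0 0 -4 0 0 0;0 0 0 -4 0 0 0;0 0 0 -4 0 0 0;0 0 0 -30 0 0 0;0 0 0 -60 0 0 0;0 0 0 -100 0 0 0;0 0 0 -140 0 0 0"}}

```text
time: 14.62
tcp_pos: [0.5895, 0.0383, 0.229]
tcp_rot: [-3.141, 0.005, 0.098]
contact_force: [0.9, -0.4, -0.8]
gripper_width: 0.0854
grip_force: 0.0
```

```bash
python3 - <<'E'
from h import *
go(.53,.02,.25,.1)
E
```

```text
shift [-61.1  12.4 -20.7] turn [-0.05  0.27 -0.11] dist 66.0
```

Request:
{"fn": "send_rows", "kwargs": {"series": "0 -30 6 -10 0 0 0;0 -60 12 -20 0 0 0;0 -60 12 -20 0 0 0;0 -60 12 -20 0 0 0;0 -60 12 -20 0 0 0;0 -60 12 -20 0 0 0;0 -60 12 -20 0 0 0"}}

```text
time: 15.2
tcp_pos: [0.5327, 0.0206, 0.2491]
tcp_rot: [-3.141, 0.001, 0.098]
contact_force: [1.2, 1.0, 0.1]
gripper_width: 0.0853
grip_force: 0.0
```

```bash
python3 - <<'E'
from h import *
im,d,K,T=snap("wrist","w6.png");w=cloud(d,K,T)
A=R.from_euler("z",SY).as_matrix()
q=(w-[*S,0])@A*1e3   # stand coords mm
def reg(n,x0,x1,y0,y1):
    m=(q[...,0]>x0)&(q[...,0]<x1)&(q[...,1]>y0)&(q[...,1]<y1)&(q[...,2]<70);p=q[m];print(n,len(p),np.percentile(p[:,2],[5,50,95]).round(1))
reg("blk+x",-12,-4,-24,4);reg("blk-x",-56,-48,-24,4);reg("blk+y",-50,-10,1,7);reg("blk-y",-50,-10,-27,-21)
reg("plate+x",6,20,-30,10);reg("plate-x",-74,-66,-30,10);reg("plate+y",-50,-10,16,30);reg("plate-y",-50,-10,-55,-38)
k=st(-30,-90);p=w[(w[...,2]>.05)&(w[...,2]<.065)&(np.hypot(w[...,0]-k[0],w[...,1]-k[1])<.04)];print(cv2.minAreaRect((p[:,:2]*1000).astype(np.float32)))
go(.5985,-.0425,.1,-.66,grasp=True)
E
```

```text
blk+x 330 [19.3 20.5 21.7]
blk-x 297 [19.4 20.5 21.6]
blk+y 337 [19.1 20.5 21.6]
blk-y 338 [19.2 20.5 21.8]
plate+x 860 [19.2 20.3 21.7]
plate-x 389 [19.5 20.5 21.6]
plate+y 777 [19.3 20.6 21.8]
plate-y 953 [19.2 20.4 21.6]
((598.199951171875, -42.321048736572266), (10.732040405273438, 39.554019927978516), 52.23787307739258)
shift [59.4 69.3 95.1] turn [1.000e-02 6.000e-02 4.346e+01] dist 132.0
```

View pics/w6.png

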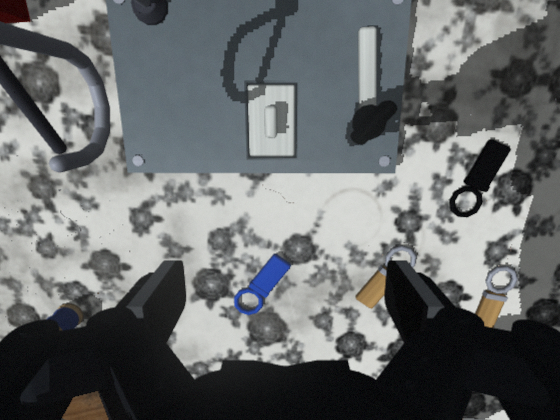

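The block sits flush in the recess (271,120). Knob wing is at (373,122), -0.66 rad. Now turn it back.

Request:
{"fn": "send_rows", "kwargs": {"series": "0 8 9 0 0 0 6;0 16 18 0 0 0 12;0 24 27 0 0 0 18;0 32 36 20 0 0 24;0 40 45 40 0 0 30;0 48 54 60 0 0 36;0 56 62 80 0 0 42;0 59 69 95 0 0 43.5"}}

```text
time: 15.92
tcp_pos: [0.5983, -0.0428, 0.1525]
tcp_rot: [3.141, 0.002, -0.665]
contact_force: [-0.3, 0.2, -0.8]
gripper_width: 0.0854
grip_force: 0.0
```

Request:
{"fn": "send_rows", "kwargs": {"series": "0 0 0 0 0 0 0;0 0 0 0 0 0 0;0 0 0 0 0 0 0"}}

```text
time: 16.17
tcp_pos: [0.598, -0.0422, 0.1555]
tcp_rot: [-3.141, -0.0, -0.66]
contact_force: [-0.8, 0.2, 0.9]
gripper_width: 0.0855
grip_force: 0.0
```

```bash
python3 - <<'E'
from h import *
go(.5983,-.0423,.06,-.66,grasp=True)
E
```

```text
shift [ 0.3 -0.  41.5] turn [-0.02 -0.01 -0.01] dist 41.0
```

Request:
{"fn": "send_rows", "kwargs": {"series": "0 0.3 0 15 0 0 0;0 0.3 0 30 0 0 0;0 0.3 0 41 0 0 0;0 0.3 0 41 0 0 0;1 0.3 0 41 0 0 0;1 0.3 0 41 0 0 0;1 0.3 0 41 0 0 0;1 0.3 0 41 0 0 0"}}

```text
time: 16.83
tcp_pos: [0.5986, -0.0428, 0.1152]
tcp_rot: [-3.141, -0.002, -0.661]
contact_force: [-0.4, 0.9, 0.1]
gripper_width: 0.0388
grip_force: 0.0
```

Request:
{"fn": "send_rows", "kwargs": {"series": "1 0 0 0 0 0 0;1 0 0 0 0 0 0;1 0 0 0 0 0 0;1 0 0 0 0 0 0"}}

```text
time: 17.17
tcp_pos: [0.5986, -0.0421, 0.1148]
tcp_rot: [-3.14, -0.001, -0.661]
contact_force: [1.6, 3.3, 2.5]
gripper_width: 0.0094
grip_force: 61.9
```

Request:
{"fn": "send_rows", "kwargs": {"series": "1 0 0 0 0 0 -7;1 0 0 0 0 0 -14;1 0 0 0 0 0 -21;1 0 0 0 0 0 -28;1 0 0 0 0 0 -35;1 0 0 0 0 0 -42;1 0 0 0 0 0 -49;1 0 0 0 0 0 -55"}}

```text
time: 17.83
tcp_pos: [0.5987, -0.0421, 0.1148]
tcp_rot: [-3.141, -0.002, 0.304]
contact_force: [1.2, 3.7, 3.0]
gripper_width: 0.0095
grip_force: 61.9
```

Request:
{"fn": "send_rows", "kwargs": {"series": "1 0 0 0 0 0 -7;1 0 0 0 0 0 -14;1 0 0 0 0 0 -21;1 0 0 0 0 0 -27;1 0 0 0 0 0 -31;1 0 0 0 0 0 -33;1 0 0 0 0 0 -33;1 0 0 0 0 0 -33"}}

```text
time: 18.5
tcp_pos: [0.5987, -0.0422, 0.1148]
tcp_rot: [3.141, -0.002, 0.872]
contact_force: [1.9, 3.7, 3.7]
gripper_width: 0.0092
grip_force: 62.5
```

```bash
python3 -c "
from h import *
s=manip.get_state();print(s['tcp_pos'],s['tcp_rot'],s['contact_force'],s['ft_torque'],s['gripper_width'])"
```

```text
[ 0.59872473 -0.04221803  0.11484122] [ 3.14055200e+00 -2.42112255e-03  8.72146272e-01] [1.88098879 3.71535583 3.6834021 ] [ 0.67730543 -0.3292924  -0.6599548 ] 0.009238562691348786
```

Request:
{"fn": "send_rows", "kwargs": {"series": "0 0 0 0 0 0 0;0 0 0 0 0 0 0;0 0 0 0 0 0 0;0 0 0 -40 0 0 0;0 0 0 -80 0 0 0;0 0 0 -120 0 0 0;0 0 0 -140 0 0 0;0 0 0 -140 0 0 0"}}

```text
time: 19.17
tcp_pos: [0.6009, -0.0438, 0.261]
tcp_rot: [3.13, -0.005, 0.875]
contact_force: [-0.2, -0.4, 0.2]
gripper_width: 0.0852
grip_force: 0.0
```

```bash
python3 - <<'E'
from h import *
go(.38,-.15,.24,-.2)
E
```

```text
shift [-223.2 -101.7   18.8] turn [ 0.44 -0.59 61.59] dist 246.0
```

Request:
{"fn": "send_rows", "kwargs": {"series": "0 -28 -13 2 0 0 7;0 -56 -26 5 0 0 14;0 -84 -39 7 0 0 21;0 -112 -51 10 0 0 28;0 -140 -64 12 0 0 35;0 -168 -77 14 0 0 42;0 -196 -90 17 0 0 49;0 -223 -102 19 0 0 56"}}

```text
time: 19.83
tcp_pos: [0.3739, -0.1484, 0.2333]
tcp_rot: [-3.141, 0.004, -0.108]
contact_force: [-0.2, -2.0, -0.1]
gripper_width: 0.0853
grip_force: 0.0
```

Request:
{"fn": "send_rows", "kwargs": {"series": "0 0 0 0 0 0 5;0 0 0 0 0 0 5;0 0 0 0 0 0 5;0 0 0 0 0 0 5;0 0 0 0 0 0 5"}}

```text
time: 20.25
tcp_pos: [0.377, -0.1482, 0.2349]
tcp_rot: [-3.142, 0.0, -0.187]
contact_force: [0.8, 0.8, -0.3]
gripper_width: 0.0856
grip_force: 0.0
```

```bash
cat >> h.py <<'E'
def tag(im,w,c,plot=None):
    "fit tag near c: wood rect axis + ring circle"
    hsv=cv2.cvtColor(im,cv2.COLOR_RGB2HSV); d=np.hypot(w[...,0]-c[0],w[...,1]-c[1])
    wood=(hsv[...,0]>8)&(hsv[...,0]<25)&(hsv[...,1]>70)&(abs(w[...,2]-.007)<.008)&(d<.045)
    p=w[wood]; r=cv2.minAreaRect((p[:,:2]*1000).astype(np.float32)); bx=cv2.boxPoints(r)/1e3; c0=bx.mean(0)
    e=max([bx[1]-bx[0],bx[2]-bx[1]],key=np.linalg.norm); e=e/np.linalg.norm(e)
    best=None
    for s in (1,-1):
        q=c0+s*e*.040; m=(np.hypot(w[...,0]-q[0],w[...,1]-q[1])<.02)&(w[...,2]>.0035)&(w[...,2]<.015)&~wood
        n=m.sum()
        if best is None or n>best[0]: best=(n,w[m],s)
    n,g,s=best; e=e*s
    from scipy.optimize import least_squares
    f=lambda x:np.hypot(g[:,0]-x[0],g[:,1]-x[1])-.0135
    x=least_squares(f,c0+e*.04,loss="soft_l1",f_scale=.001).x
    v=x-c0; yaw=np.arctan2(v[1],v[0]); u=v/np.linalg.norm(v)
    print("wood",c0.round(4),np.round(r[1],1),"axis",np.arctan2(e[1],e[0]).round(3),"ring n",n,"eye",x.round(4),"yaw",yaw.round(3),"d",np.linalg.norm(v).round(4),"rms",np.sqrt((f(x)**2).mean()).round(4),"zwood",np.median(p[:,2]).round(4))
    return x-u*.038,x,yaw
E
python3 - <<'E'
from h import *
im,d,K,T=snap("wrist","w7.png");w=cloud(d,K,T);np.savez("w7.npz",im=im,w=w)
for c in [(.43,-.085),(.413,-.208),(.434,-.313)]:
    o,x,y=tag(im,w,c);u=np.array([np.cos(y),np.sin(y)]);print("origin",o,"grip",o+.008*u)
E
```

```text
wood [ 0.4331 -0.0862] [21.2 45.4] axis -0.518 ring n 663 eye [ 0.4658 -0.1047] yaw -0.515 d 0.0377 rms 0.0017 zwood 0.0084
origin [ 0.43275115 -0.08600277] grip [ 0.43971287 -0.08994414]
wood [ 0.416  -0.2093] [22.7 46.3] axis -0.105 ring n 697 eye [ 0.4539 -0.2121] yaw -0.076 d 0.038 rms 0.0019 zwood 0.0083
origin [ 0.41602902 -0.20925325] grip [ 0.42400576 -0.20986293]
wood [ 0.4351 -0.3132] [24.7 39.2] axis -0.531 ring n 894 eye [ 0.4699 -0.3327] yaw -0.511 d 0.0399 rms 0.0024 zwood 0.0082
origin [ 0.43673774 -0.31411036] grip [ 0.44371672 -0.3180211 ]
```

View pics/w7.png

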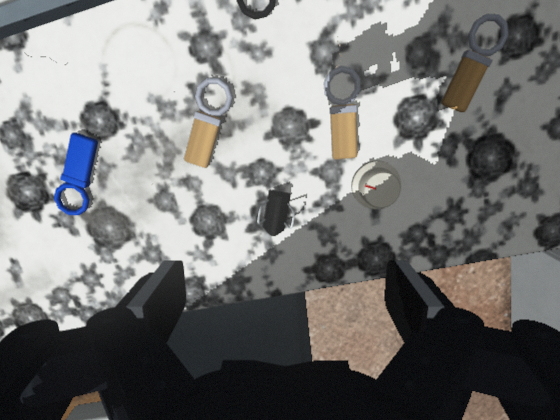

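Close view: tag A wood (203,140) eye (215,96), tag B (345,133), tag C (465,80); clip (275,212), knob (377,185) bystanders. Picking A.

```bash
python3 - <<'E'
from h import *
go(.4397,-.0899,.11,-.517);go(.4397,-.0899,.076,-.517)
E
```

```text
shift [ 50.7 -68.9 124.9] turn [ 0.    0.02 18.87] dist 151.0
shift [ 50.7 -68.9 158.9] turn [ 0.    0.02 18.87] dist 180.0
```

Request:
{"fn": "send_rows", "kwargs": {"series": "0 13 -17 25 0 0 5;0 26 -35 50 0 0 10;0 39 -52 75 0 0 15;0 51 -69 100 0 0 19;0 51 -69 120 0 0 19;0 51 -69 125 0 0 19;0 51 -69 125 0 0 19;0 51 -69 125 0 0 19"}}

```text
time: 20.97
tcp_pos: [0.44, -0.0903, 0.1104]
tcp_rot: [3.141, 0.0, -0.521]
contact_force: [0.6, -0.6, -0.0]
gripper_width: 0.0851
grip_force: 0.0
```

```bash
python3 - <<'E'
from h import *
go(.4397,-.0899,.076,-.517)
E
```

```text
shift [-0.4 -0.2 34.4] turn [ 0.01  0.   -0.21] dist 34.0
```

Request:
{"fn": "send_rows", "kwargs": {"series": "0 -0.4 0 10 0 0 0;0 -0.4 0 20 0 0 0;0 -0.4 0 28 0 0 0;0 -0.4 0 34 0 0 0;0 -0.4 0 34 0 0 0;0 -0.4 0 34 0 0 0;0 -0.4 0 34 0 0 0;0 -0.4 0 34 0 0 0"}}

```text
time: 21.63
tcp_pos: [0.4397, -0.0902, 0.0764]
tcp_rot: [-3.141, -0.001, -0.521]
contact_force: [0.8, 0.0, 0.1]
gripper_width: 0.0855
grip_force: 0.0
```

Request:
{"fn": "send_rows", "kwargs": {"series": "1 0 0 0 0 0 0;1 0 0 0 0 0 0;1 0 0 0 0 0 0;1 0 0 0 0 0 0;1 0 0 0 0 0 0;1 0 0 0 0 0 0;1 0 0 0 0 0 0;1 0 0 0 0 0 0"}}

```text
time: 22.3
tcp_pos: [0.4396, -0.0901, 0.0764]
tcp_rot: [-3.141, -0.001, -0.521]
contact_force: [-0.4, 0.8, 4.8]
gripper_width: 0.0194
grip_force: 58.8
```

Request:
{"fn": "send_rows", "kwargs": {"series": "1 0 0 -30 0 0 0;1 0 0 -70 0 0 0;1 0 0 -110 0 0 0;1 0 0 -150 0 0 0;1 0 0 -190 0 0 0;1 0 0 -205 0 0 0;1 0 0 -205 0 0 0;1 0 0 -205 0 0 0"}}

```text
time: 22.97
tcp_pos: [0.4396, -0.0902, 0.2817]
tcp_rot: [-3.141, -0.002, -0.521]
contact_force: [-0.5, -0.2, -0.5]
gripper_width: 0.0196
grip_force: 58.9
```

```bash
python3 - <<'E'
from h import *
p=st(-45-30,85);print(p);go(*p,.28,SY)
E
```

```text
[0.53661335 0.12763623]
shift [ -24.4 -237.2    1.7] turn [ 2.000e-02 -1.300e-01 -3.536e+01] dist 238.0
```

Request:
{"fn": "send_rows", "kwargs": {"series": "1 -3 -34 0 0 0 -5;1 -6 -68 0 0 0 -10;1 -9 -102 0 0 0 -15;1 -12 -136 0 0 0 -20;1 -15 -170 0 0 0 -25;1 -18 -204 0 0 0 -30;1 -24 -237 0 0 0 -35;1 -24 -237 0 0 0 -35.3"}}

```text
time: 23.63
tcp_pos: [0.5364, 0.1321, 0.2777]
tcp_rot: [-3.139, 0.004, 0.102]
contact_force: [-0.4, -0.6, -0.5]
gripper_width: 0.0193
grip_force: 59.0
```

Request:
{"fn": "send_rows", "kwargs": {"series": "1 0 0 0 0 0 0;1 0 0 0 0 0 0;1 0 0 0 0 0 0;1 0 0 0 0 0 0;1 0 0 0 0 0 0"}}

```text
time: 24.05
tcp_pos: [0.5363, 0.1263, 0.2808]
tcp_rot: [3.141, 0.0, 0.093]
contact_force: [-0.0, 0.0, -0.6]
gripper_width: 0.0191
grip_force: 59.0
```

```bash
cat >> h.py <<'E'
def hold(f=None):
    "eye and nose as seen by the wrist camera, in tool mm"
    s=manip.get_state();im,d,K,T=snap("wrist",f);w=cloud(d,K,T);t=(w-s["tcp_pos"])@rot(s)*1e3
    g=t[(abs(t[...,2]-72)<9)&(np.hypot(t[...,0]-32,t[...,1])<24)&(t[...,0]>12)]
    from scipy.optimize import least_squares
    x=least_squares(lambda x:np.hypot(g[:,0]-x[0],g[:,1]-x[1])-13.5,[30,0],loss="soft_l1",f_scale=1).x
    print("eye n",len(g),x.round(1),"z",np.median(g[:,2]).round(1), "slope dz/dx,dz/dy",np.linalg.lstsq(np.c_[g[:,:2],np.ones(len(g))],g[:,2],rcond=None)[0][:2].round(3))
    n=w[(w[...,2]>.125)&(w[...,2]<.166)&(np.hypot(w[...,0]-.5665,w[...,1]-.1305)<.02)];q=w[(w[...,2]>.15)&(w[...,2]<.175)&(np.hypot(w[...,0]-.5665,w[...,1]-.1305)<.01)]
    print("nose pts",len(n),n.mean(0).round(4) if len(n) else "", "tip",len(q),q.mean(0).round(4) if len(q) else "")
E
python3 - <<'E'
from h import *
hold("w8.png");p=st(-75,85);go(*p,.28,SY)
E
```

```text
eye n 2647 [29.3  1. ] z 69.8 slope dz/dx,dz/dy [ 0.032 -0.002]
nose pts 158 [0.5703 0.1302 0.1592] tip 121 [0.5684 0.1301 0.1643]
shift [ 0.3 -1.2  1. ] turn [ 0.    0.01 -0.17] dist 2.0
```

View pics/w8.png

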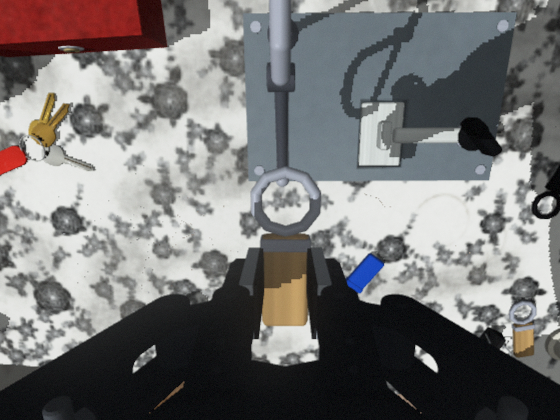

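Tag A held straight, its eye at (285,201) ahead of the nose line (282,180). The clamp arm lies over the block at (405,135), beside the rib. Lowering.

Request:
{"fn": "send_rows", "kwargs": {"series": "1 1.5 -2.2 15 0 0 0;1 1.5 -2.2 30 0 0 0;1 1.5 -2.2 38 0 0 0;1 1.5 -2.2 38 0 0 0;1 1.5 -2.2 38 0 0 0;1 1.5 -2.2 38 0 0 0;1 1.5 -2.2 38 0 0 0;1 1.5 -2.2 38 0 0 0"}}

```text
time: 24.77
tcp_pos: [0.5383, 0.1298, 0.244]
tcp_rot: [3.142, -0.002, 0.095]
contact_force: [-1.5, 0.8, 1.1]
gripper_width: 0.0188
grip_force: 59.1
```

```bash
python3 - <<'E'
from h import *
hold();go(.5376,.1286,.2053,SY)
E
```

```text
eye n 3205 [30.3  0.8] z 69.7 slope dz/dx,dz/dy [0.008 0.013]
nose pts 418 [0.5695 0.1304 0.1612] tip 585 [0.5661 0.1292 0.1663]
shift [-0.9  1.1 38.7] turn [ 0.01 -0.1  -0.07] dist 39.0
```

Request:
{"fn": "send_rows", "kwargs": {"series": "1 -1.5 1.5 5 0 0 0;1 -1.5 1.5 10 0 0 0;1 -1.5 1.5 15 0 0 0;1 -1.5 1.5 20 0 0 0;1 -1.5 1.5 20 0 0 0"}}

```text
time: 25.23
tcp_pos: [0.5352, 0.1279, 0.221]
tcp_rot: [-3.142, 0.004, 0.095]
contact_force: [-2.7, -0.4, -1.4]
gripper_width: 0.0191
grip_force: 59.0
```

Request:
{"fn": "send_rows", "kwargs": {"series": "1 0 0 5 0 0 0;1 0 0 10 0 0 0;1 0 0 15 0 0 0;1 0 0 20 0 0 0;1 0 0 20 0 0 0;1 0 0 20 0 0 0;1 0 0 20 0 0 0"}}

```text
time: 25.82
tcp_pos: [0.5367, 0.1281, 0.2032]
tcp_rot: [-3.142, -0.0, 0.095]
contact_force: [0.1, -0.0, -0.1]
gripper_width: 0.0192
grip_force: 59.0
```

```bash
python3 - <<'E'
from h import *
hold("w9.png");go(.5376,.1286,.2,SY)
E
```

```text
eye n 2168 [28.5  1. ] z 69.8 slope dz/dx,dz/dy [ 0.036 -0.001]
nose pts 3046 [0.5647 0.1298 0.1408] tip 683 [0.5692 0.1302 0.1627]
shift [ 0.8 -0.4  3.4] turn [-0.   -0.05 -0.07] dist 3.0
```

View pics/w9.png

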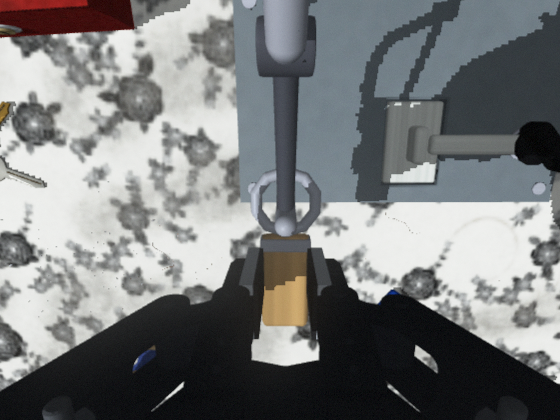

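The nose tip (285,225) is through the eye and the gate bar lies above the ring at (287,172). Release.

Request:
{"fn": "send_rows", "kwargs": {"series": "1 0 0 3 0 0 0;1 0 0 3 0 0 0;0 0 0 3 0 0 0;0 0 0 3 0 0 0;0 0 0 3 0 0 0;0 0 0 3 0 0 0;0 -25 0 0 0 0 0;0 -60 0 -20 0 0 0"}}

```text
time: 26.53
tcp_pos: [0.4761, 0.122, 0.2204]
tcp_rot: [-3.142, 0.005, 0.094]
contact_force: [-1.1, -0.6, 0.3]
gripper_width: 0.0851
grip_force: 0.0
```

```bash
python3 - <<'E'
from h import *
im,d,K,T=snap("wrist","w10.png")
go(.38,-.2,.24,-.2)
E
```

```text
shift [-120.7  312.2  -15. ] turn [ 0.05  0.42 16.94] dist 335.0
```

View pics/w10.png

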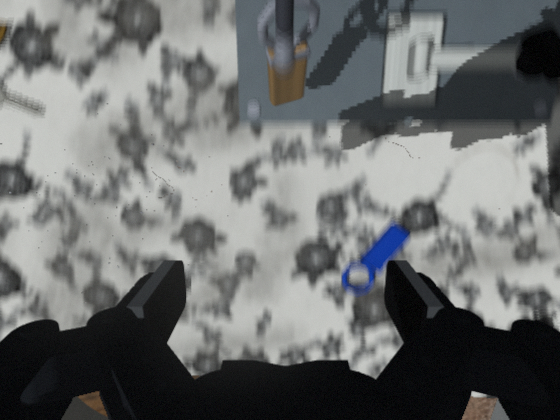

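Tag A hangs on the hook (287,70). On to the next.

Request:
{"fn": "send_rows", "kwargs": {"series": "0 -15 39 -2 0 0 2;0 -30 78 -4 0 0 4;0 -45 117 -6 0 0 6;0 -60 156 -8 0 0 8;0 -75 195 -10 0 0 10;0 -90 234 -12 0 0 12;0 -105 273 -14 0 0 14;0 -120 312 -15 0 0 17"}}

```text
time: 27.25
tcp_pos: [0.3866, -0.2002, 0.2389]
tcp_rot: [3.141, -0.002, -0.204]
contact_force: [0.2, -1.0, -0.5]
gripper_width: 0.0855
grip_force: 0.0
```

Request:
{"fn": "send_rows", "kwargs": {"series": "0 0 0 0 0 0 0;0 0 0 0 0 0 0;0 0 0 0 0 0 0;0 0 0 0 0 0 0"}}

```text
time: 27.58
tcp_pos: [0.3874, -0.197, 0.2378]
tcp_rot: [-3.141, 0.0, -0.2]
contact_force: [-0.1, -0.0, 0.0]
gripper_width: 0.0856
grip_force: 0.0
```

```bash
python3 - <<'E'
from h import *
im,d,K,T=snap("wrist");w=cloud(d,K,T)
for c in [(.416,-.209),(.437,-.314)]:
    o,x,y=tag(im,w,c);u=np.array([np.cos(y),np.sin(y)]);g=o+.008*u;print("grip",g);go(*g,.11,y)
E
```

```text
wood [ 0.3848 -0.1818] [15.8  6.4] axis 0.748 ring n 234 eye [ 0.4167 -0.1518] yaw 0.755 d 0.0438 rms 0.0051 zwood 0.0081
grip [ 0.39483198 -0.17237613]
shift [  2.4 -25.3 127.8] turn [-4.000e-02  1.000e-02 -5.469e+01] dist 130.0
wood [ 0.4351 -0.3133] [24.  38.9] axis -0.535 ring n 833 eye [ 0.4699 -0.3329] yaw -0.514 d 0.0399 rms 0.0024 zwood 0.0083
grip [ 0.44380065 -0.31814571]
shift [ 79.3 107.9 127.7] turn [-0.03  0.03 18.03] dist 185.0
```

Tag B has been knocked away; search for it.

```bash
python3 - <<'E'
from h import *
im,d,K,T=snap("wrist","w11.png");w=cloud(d,K,T)
for c,*_ in tags(im,w):
    o,x,y=tag(im,w,c);u=np.array([np.cos(y),np.sin(y)]);g=o+.008*u;print("grip",g);go(*g,.11,y)
E
```

```text
tag c [ 0.4356 -0.3124] size [22.  38.8] yaw -0.525 eye [ 0.4685 -0.3314] z 0.0083 713 4
tag c [ 0.3634 -0.1796] size [37.5 20.8] yaw 0.303 eye [ 0.3997 -0.1682] z 0.0085 9919 4
wood [ 0.4357 -0.3124] [22.4 38.9] axis -0.55 ring n 819 eye [ 0.47  -0.333] yaw -0.539 d 0.04 rms 0.0024 zwood 0.0083
grip [ 0.44426506 -0.31755541]
shift [ 79.5 107.3 127.7] turn [-0.02  0.03 19.5 ] dist 185.0
wood [ 0.3668 -0.1787] [45.1 21.2] axis 0.307 ring n 540 eye [ 0.4028 -0.1674] yaw 0.303 d 0.0377 rms 0.0017 zwood 0.0084
grip [ 0.37417642 -0.17638078]
shift [-17.1 -17.2 127.8] turn [-3.000e-02  2.000e-02 -2.874e+01] dist 130.0
```

View pics/w11.png

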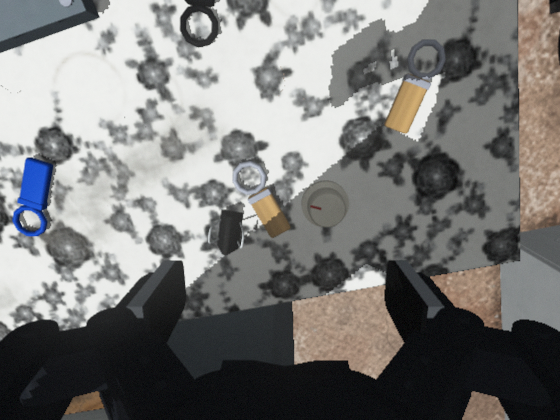

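Tag B now lies at (270,212), eye (250,177), between clip (230,230) and knob (325,203). Checking finger room.

```bash
python3 - <<'E'
from h import *
im,d,K,T=snap("wrist");w=cloud(d,K,T)
o,x,y=tag(im,w,(.3668,-.1787));u=np.array([np.cos(y),np.sin(y)]);v=np.array([-u[1],u[0]])
m=(w[...,2]>.0035)&(w[...,2]<.05)&(np.hypot(w[...,0]-x[0],w[...,1]-x[1])<.1)
p=w[m];a=(p[:,:2]-o)@np.c_[u,v]*1e3
out=~((abs(a[:,0])<25)&(abs(a[:,1])<13)|(np.hypot(a[:,0]-38,a[:,1])<18))
a=a[out];z=p[out][:,2]*1e3
for x0 in range(-20,62,8):
    k=(a[:,0]>=x0)&(a[:,0]<x0+8)
    l=a[k&(a[:,1]>0)][:,1];r=a[k&(a[:,1]<0)][:,1]
    print(x0,"left",np.sort(l)[:3].round(0) if len(l)>2 else "-","right",np.sort(r)[-3:].round(0) if len(r)>2 else "-")
go(*x,.13,y)
E
```

```text
wood [ 0.3667 -0.1782] [45.1 22. ] axis 0.299 ring n 540 eye [ 0.4028 -0.1674] yaw 0.291 d 0.0376 rms 0.0017 zwood 0.0085
-20 left [35. 42. 43.] right [-28. -28. -28.]
-12 left [28. 29. 29.] right [-30. -29. -29.]
-4 left [26. 26. 26.] right [-34. -34. -33.]
4 left [24. 24. 25.] right [-45. -44. -43.]
12 left [25. 25. 25.] right -
20 left [34. 34. 34.] right -
28 left - right -
36 left - right -
44 left - right -
52 left - right -
60 left - right -
shift [  9.2 -31.7 107.8] turn [-3.000e-02  1.000e-02 -2.806e+01] dist 113.0
```

Request:
{"fn": "send_rows", "kwargs": {"series": "0 3 -10 27 0 0 -6;0 6 -20 54 0 0 -12;0 9 -32 81 0 0 -18;0 9 -32 105 0 0 -24;0 9 -32 108 0 0 -28;0 9 -32 108 0 0 -28;0 9 -32 108 0 0 -28;0 9 -32 108 0 0 -28"}}

```text
time: 28.4
tcp_pos: [0.4033, -0.1687, 0.1309]
tcp_rot: [3.14, -0.001, 0.286]
contact_force: [-0.3, -0.2, 0.4]
gripper_width: 0.0852
grip_force: 0.0
```

```bash
python3 - <<'E'
from h import *
go(.403,-.1674,.0755,.295)
E
```

```text
shift [-0.  -1.4 55.4] turn [ 0.09 -0.07 -0.49] dist 55.0
```

Request:
{"fn": "send_rows", "kwargs": {"series": "0 0 -1.4 15 0 0 -0.5;0 0 -1.4 30 0 0 -0.5;0 0 -1.4 42 0 0 -0.5;0 0 -1.4 50 0 0 -0.5;0 0 -1.4 55 0 0 -0.5;0 0 -1.4 55 0 0 -0.5;0 0 -1.4 55 0 0 -0.5;0 0 -1.4 55 0 0 -0.5"}}

```text
time: 29.07
tcp_pos: [0.4027, -0.1678, 0.0758]
tcp_rot: [3.14, -0.001, 0.295]
contact_force: [1.2, 0.0, 0.8]
gripper_width: 0.0854
grip_force: 0.0
```

Request:
{"fn": "send_rows", "kwargs": {"series": "1 0 0 0 0 0 0;1 0 0 0 0 0 0;1 0 0 0 0 0 0;1 0 0 0 0 0 0;1 0 0 0 0 0 0;1 0 0 0 0 0 0;1 0 0 0 0 0 0;1 0 0 0 0 0 0"}}

```text
time: 29.73
tcp_pos: [0.4022, -0.1674, 0.0752]
tcp_rot: [3.141, -0.0, 0.295]
contact_force: [-0.5, 0.9, 3.7]
gripper_width: 0.0268
grip_force: 58.8
```

Request:
{"fn": "send_rows", "kwargs": {"series": "1 8 0 -1 0 0 0;1 16 0 -1 0 0 0;1 26 0 -1 0 0 0;1 36 0 -1 0 0 0;1 46 0 -1 0 0 0;1 55 0 -1 0 0 0;1 55 0 -1 0 0 0;1 55 0 -1 0 0 0"}}

```text
time: 30.4
tcp_pos: [0.4552, -0.1511, 0.0759]
tcp_rot: [3.142, 0.0, 0.297]
contact_force: [-0.8, -0.2, -0.0]
gripper_width: 0.0268
grip_force: 59.3
```

Request:
{"fn": "send_rows", "kwargs": {"series": "1 0 0 0 0 0 0;0 0 0 0 0 0 0;0 0 0 0 0 0 0;0 0 0 0 0 0 0;0 0 0 0 0 0 0;0 0 0 -40 0 0 0;0 -30 0 -80 0 0 0;0 -60 0 -120 0 0 0"}}

```text
time: 31.07
tcp_pos: [0.4066, -0.166, 0.1835]
tcp_rot: [-3.141, 0.001, 0.297]
contact_force: [0.7, -0.3, 1.3]
gripper_width: 0.0851
grip_force: 0.0
```

Request:
{"fn": "send_rows", "kwargs": {"series": "0 -5 0 -20 0 0 8;0 -5 0 -20 0 0 8;0 -5 0 -20 0 0 8;0 -5 0 -20 0 0 8;0 -5 0 -20 0 0 8"}}

```text
time: 31.48
tcp_pos: [0.4014, -0.1668, 0.2012]
tcp_rot: [-3.139, 0.002, 0.157]
contact_force: [-0.8, 0.8, -0.8]
gripper_width: 0.0856
grip_force: 0.0
```

```bash
python3 - <<'E'
from h import *
im,d,K,T=snap("wrist","x1.png");w=cloud(d,K,T)
for c,*_ in tags(im,w):
    if abs(c[0]-.43)>.09: continue
    o,x,y=tag(im,w,c);u=np.array([np.cos(y),np.sin(y)]);g=o+.008*u;print("grip",g);go(*g,.11,y)
E
```

```text
tag c [ 0.415  -0.1631] size [37.8 20.8] yaw 0.293 eye [ 0.4514 -0.1522] z 0.0085 791 4
tag c [ 0.4349 -0.3135] size [26. 39.] yaw -0.573 eye [ 0.4669 -0.3341] z 0.0083 729 3
wood [ 0.4185 -0.1622] [45.2 21.5] axis 0.295 ring n 775 eye [ 0.4545 -0.1515] yaw 0.289 d 0.0376 rms 0.0017 zwood 0.0085
grip [ 0.4257738 -0.1600435]
shift [25.3 -2.6 91.1] turn [-0.14  0.13 -7.56] dist 95.0
wood [ 0.4349 -0.3145] [27.2 39.9] axis -0.549 ring n 875 eye [ 0.4701 -0.3327] yaw -0.477 d 0.0397 rms 0.0023 zwood 0.0083
grip [ 0.44348692 -0.31895199]
shift [ 18.  157.2  90.7] turn [-0.09  0.18 36.35] dist 182.0
```

Dragged clear. Pick tag B: grip (0.4258,-0.1600), yaw 0.29.

Request:
{"fn": "send_rows", "kwargs": {"series": "0 8 -1 20 0 0 -3;0 16 -2 40 0 0 -6;0 25 -2.6 60 0 0 -7.6;0 25 -2.6 80 0 0 -7.6;0 25 -2.6 91 0 0 -7.6;0 25 -2.6 91 0 0 -7.6;0 25 -2.6 91 0 0 -7.6;0 25 -2.6 91 0 0 -7.6"}}

```text
time: 32.2
tcp_pos: [0.4266, -0.1609, 0.1117]
tcp_rot: [-3.141, 0.0, 0.289]
contact_force: [0.3, -0.8, 0.5]
gripper_width: 0.0856
grip_force: 0.0
```

```bash
python3 - <<'E'
from h import *
go(.4258,-.16,.076,.29)
E
```

```text
shift [-0.4 -1.1 35.7] turn [-0.01  0.01 -0.06] dist 36.0
```

Request:
{"fn": "send_rows", "kwargs": {"series": "0 -0.4 -1 10 0 0 0;0 -0.4 -1 20 0 0 0;0 -0.4 -1 30 0 0 0;0 -0.4 -1 35.5 0 0 0;0 -0.4 -1 35.5 0 0 0;0 -0.4 -1 35.5 0 0 0;0 -0.4 -1 35.5 0 0 0;1 -0.4 -1 35.5 0 0 0"}}

```text
time: 32.87
tcp_pos: [0.426, -0.1603, 0.0765]
tcp_rot: [3.141, -0.001, 0.288]
contact_force: [-0.2, -0.4, 0.8]
gripper_width: 0.0755
grip_force: 0.0
```

Request:
{"fn": "send_rows", "kwargs": {"series": "1 0 0 0 0 0 0;1 0 0 0 0 0 0;1 0 0 0 0 0 0;1 0 0 0 0 0 0;1 0 0 0 0 0 0;1 0 0 0 0 0 0;1 0 0 0 0 0 0;1 0 0 0 0 0 0"}}

```text
time: 33.53
tcp_pos: [0.4259, -0.1603, 0.0766]
tcp_rot: [3.141, -0.0, 0.288]
contact_force: [-1.7, 0.2, 5.5]
gripper_width: 0.0194
grip_force: 58.8
```

Request:
{"fn": "send_rows", "kwargs": {"series": "1 0 0 -30 0 0 0;1 0 0 -70 0 0 0;1 0 0 -110 0 0 0;1 0 0 -150 0 0 0;1 0 0 -190 0 0 0;1 0 0 -205 0 0 0;1 0 0 -205 0 0 0;1 0 0 -205 0 0 0"}}

```text
time: 34.2
tcp_pos: [0.4259, -0.1602, 0.2818]
tcp_rot: [3.14, -0.001, 0.288]
contact_force: [-1.0, -0.0, -1.1]
gripper_width: 0.0193
grip_force: 58.9
```

```bash
python3 - <<'E'
from h import *
p=st(-45-30,85);go(*p,.28,SY)
E
```

```text
shift [ 188.  -244.5    1.7] turn [ 0.08 -0.09 11.04] dist 308.0
```

Request:
{"fn": "send_rows", "kwargs": {"series": "1 23 -30 0 0 0 2;1 47 -61 0 0 0 4;1 70 -91 0 0 0 6;1 94 -122 0 0 0 8;1 117 -153 0 0 0 10;1 141 -183 0 0 0 11;1 164 -214 0 0 0 11;1 188 -244.5 0 0 0 11"}}

```text
time: 34.87
tcp_pos: [0.535, 0.1296, 0.2776]
tcp_rot: [3.142, 0.006, 0.097]
contact_force: [-0.0, -0.9, -0.1]
gripper_width: 0.0193
grip_force: 58.9
```

Request:
{"fn": "send_rows", "kwargs": {"series": "1 0 0 0 0 0 0;1 0 0 0 0 0 0;1 0 0 0 0 0 0;1 0 0 0 0 0 0;1 0 0 0 0 0 0;1 0 0 0 0 0 0"}}

```text
time: 35.37
tcp_pos: [0.536, 0.1265, 0.2809]
tcp_rot: [3.141, 0.001, 0.094]
contact_force: [0.2, -0.8, -0.6]
gripper_width: 0.0195
grip_force: 59.0
```

```bash
cat >> h.py <<'E'
def plan(ez):
    "shift to bring held eye (tool 29.5,0.9,71) over the nose at height ez"
    s=manip.get_state();A=rot(s);e=s["tcp_pos"]+A@[.0295,.0009,.071];print("eye",e.round(4),"shift",(A.T@([.5668,.1304,ez]-e)*1e3).round(1),"F",s["contact_force"].round(1),"rot",s["tcp_rot"].round(3),"w",s["gripper_width"].round(4))
E
python3 - <<'E'
from h import *
hold();plan(.175)
E
```

```text
eye n 2686 [29.8  0.8] z 70.0 slope dz/dx,dz/dy [0.037 0.001]
nose pts 158 [0.5699 0.1301 0.1622] tip 124 [0.5677 0.1301 0.1644]Traceback (most recent call last):
  File "<stdin>", line 2, in <module>
  File "h.py", line 77, in plan
    s=manip.get_state();A=rot(s);e=s["tcp_pos"]+A@[.0295,.0009,.071];print("eye",e.round(4),"shift",(A.T@([.5668,.1304,ez]-e)*1e3).round(1),"F",s["contact_force"].round(1),"rot",s["tcp_rot"].round(3),"w",s["gripper_width"].round(4))
                                                                                                                                                                                                            ^^^^^^^^^^^^^^^^^^^^^^^^
AttributeError: 'float' object has no attribute 'round'
```

Request:
{"fn": "send_rows", "kwargs": {"series": "1 1.3 -2 12 0 0 0;1 1.3 -2 24 0 0 0;1 1.3 -2 36 0 0 0;1 1.3 -2 36 0 0 0;1 1.3 -2 36 0 0 0;1 1.3 -2 36 0 0 0;1 1.3 -2 36 0 0 0;1 1.3 -2 36 0 0 0"}}

```text
time: 36.08
tcp_pos: [0.538, 0.13, 0.2459]
tcp_rot: [3.142, -0.002, 0.097]
contact_force: [0.5, -0.1, 0.0]
gripper_width: 0.0195
grip_force: 59.0
```

```bash
sed -i 's/s\["gripper_width"\].round(4)/s["gripper_width"]/' h.py; python3 - <<'E'
from h import *
plan(.135)
E
```

```text
eye [0.5676 0.1319 0.1749] shift [-1.   1.5 39.9] F [ 0.5 -0.1  0. ] rot [ 3.142e+00 -2.000e-03  9.700e-02] w 0.019462164249209227
```

Request:
{"fn": "send_rows", "kwargs": {"series": "1 -1 1.5 5 0 0 0;1 -1 1.5 10 0 0 0;1 -1 1.5 15 0 0 0;1 -1 1.5 20 0 0 0;1 -1 1.5 25 0 0 0;1 -1 1.5 30 0 0 0;1 -1 1.5 35 0 0 0;1 -1 1.5 42 0 0 0"}}

```text
time: 36.75
tcp_pos: [0.5368, 0.1283, 0.2027]
tcp_rot: [3.142, -0.001, 0.096]
contact_force: [0.9, 0.1, -0.5]
gripper_width: 0.0194
grip_force: 59.0
```

Request:
{"fn": "send_rows", "kwargs": {"series": "1 0 0 0 0 0 0;1 0 0 0 0 0 0;1 0 0 0 0 0 0;1 0 0 0 0 0 0"}}

```text
time: 37.08
tcp_pos: [0.5369, 0.1283, 0.2036]
tcp_rot: [3.142, -0.001, 0.096]
contact_force: [-0.1, -0.5, -0.6]
gripper_width: 0.0192
grip_force: 59.0
```

```bash
python3 - <<'E'
from h import *
plan(.133);hold()
s=manip.get_state();im,d,K,T=snap("wrist","x2.png")
# gate overlaps: heights along nose->spine line
w=cloud(d,K,T);q=(w-[*S,0])@R.from_euler("z",SY).as_matrix()*1e3
for x in range(-44,6,6):
    m=(abs(q[...,0]-x)<2)&(abs(q[...,1]-84.5)<3)&(q[...,2]>100);print(x,np.percentile(q[m][:,2],[5,50,95]).round(0) if m.sum() else "-")
E
```

```text
eye [0.5664 0.1303 0.1326] shift [ 0.4 -0.1 -0.4] F [-0.1 -0.5 -0.6] rot [ 3.142e+00 -1.000e-03  9.600e-02] w 0.01921080559594546
eye n 2226 [29.2  0.7] z 70.0 slope dz/dx,dz/dy [ 0.09  -0.006]
nose pts 3084 [0.5649 0.1303 0.1409] tip 681 [0.5693 0.1302 0.1627]
-44 [154. 165. 166.]
-38 [161. 163. 164.]
-32 [165. 167. 170.]
-26 [170. 172. 174.]
-20 [175. 177. 179.]
-14 [180. 182. 184.]
-8 [184. 187. 189.]
-2 [189. 192. 194.]
4 [199. 205. 207.]
```

Gate is straight and shut above the eye (z 133). Release.

Request:
{"fn": "send_rows", "kwargs": {"series": "1 0 0 2 0 0 0;1 0 0 2 0 0 0;0 0 0 2 0 0 0;0 0 0 2 0 0 0;0 0 0 2 0 0 0;0 0 0 2 0 0 0;0 -25 0 0 0 0 0;0 -60 0 -20 0 0 0"}}

```text
time: 37.85
tcp_pos: [0.4761, 0.1221, 0.2204]
tcp_rot: [-3.142, 0.005, 0.096]
contact_force: [-0.4, -0.2, -0.3]
gripper_width: 0.0853
grip_force: 0.0
```

```bash
python3 - <<'E'
from h import *
go(.39,-.28,.22,-.4)
E
```

```text
shift [-124.2  392.     1.1] turn [ 0.07  0.29 28.41] dist 411.0
```

Request:
{"fn": "send_rows", "kwargs": {"series": "0 -12 38 0 0 0 3;0 -24 76 0 0 0 6;0 -36 114 0 0 0 9;0 -48 152 0 0 0 12;0 -60 190 0 0 0 15;0 -72 228 0 0 0 18;0 -84 266 0 0 0 21;0 -96 304 0 0 0 24"}}

```text
time: 38.52
tcp_pos: [0.4099, -0.1911, 0.2236]
tcp_rot: [3.141, -0.001, -0.325]
contact_force: [2.0, -0.5, -0.6]
gripper_width: 0.0853
grip_force: 0.0
```

Request:
{"fn": "send_rows", "kwargs": {"series": "0 10 40 0 0 0 4;0 10 80 0 0 0 4;0 10 80 0 0 0 4;0 10 80 0 0 0 4;0 10 80 0 0 0 4;0 10 80 0 0 0 4"}}

```text
time: 39.02
tcp_pos: [0.3948, -0.267, 0.2229]
tcp_rot: [-3.141, 0.001, -0.391]
contact_force: [-0.6, 0.5, -0.3]
gripper_width: 0.0855
grip_force: 0.0
```

```bash
python3 - <<'E'
from h import *
print(manip.get_state()["tcp_pos"]);im,d,K,T=snap("wrist","x3.png");w=cloud(d,K,T)
for c,*_ in tags(im,w):
    if abs(c[0]-.43)>.09: continue
    o,x,y=tag(im,w,c);u=np.array([np.cos(y),np.sin(y)]);g=o+.008*u;print("grip",g);go(*g,.11,y)
E
```

```text
[ 0.39481788 -0.26704014  0.22292343]
tag c [ 0.4355 -0.3134] size [20.1 37.9] yaw 2.569 eye [ 0.4035 -0.2928] z 0.0084 8081 741
wood [ 0.4356 -0.3129] [21.5 38.5] axis -0.558 ring n 875 eye [ 0.47   -0.3334] yaw -0.539 d 0.04 rms 0.0025 zwood 0.0084
grip [ 0.44420491 -0.31804383]
shift [ 65.1  28.7 112.9] turn [-0.03  0.04  8.52] dist 133.0
```

Request:
{"fn": "send_rows", "kwargs": {"series": "0 16 7 28 0 0 3;0 32 14 56 0 0 6;0 48 21 84 0 0 9;0 65 29 105 0 0 9;0 65 29 113 0 0 9;0 65 29 113 0 0 9;0 65 29 113 0 0 9;0 65 29 113 0 0 9"}}

```text
time: 39.73
tcp_pos: [0.4441, -0.3192, 0.1114]
tcp_rot: [3.141, -0.001, -0.548]
contact_force: [0.1, -0.7, 0.4]
gripper_width: 0.0855
grip_force: 0.0
```

```bash
python3 - <<'E'
from h import *
go(.4445,-.3183,.076,-.548)
E
```

```text
shift [-0.2 -1.  35.4] turn [ 0.01 -0.07  0.  ] dist 35.0
```

Request:
{"fn": "send_rows", "kwargs": {"series": "0 0 -1 10 0 0 0;0 0 -1 20 0 0 0;0 0 -1 30 0 0 0;0 0 -1 35.5 0 0 0;0 0 -1 35.5 0 0 0;0 0 -1 35.5 0 0 0;0 0 -1 35.5 0 0 0;1 0 -1 35.5 0 0 0"}}

```text
time: 40.4
tcp_pos: [0.4445, -0.3195, 0.075]
tcp_rot: [3.141, -0.001, -0.549]
contact_force: [0.1, -0.6, 0.0]
gripper_width: 0.0752
grip_force: 0.0
```

Request:
{"fn": "send_rows", "kwargs": {"series": "1 0 0 0 0 0 0;1 0 0 0 0 0 0;1 0 0 0 0 0 0;1 0 0 0 0 0 0;1 0 0 0 0 0 0;1 0 0 0 0 0 0;1 0 0 0 0 0 0;1 0 0 0 0 0 0"}}

```text
time: 41.07
tcp_pos: [0.4446, -0.3195, 0.0752]
tcp_rot: [3.141, -0.001, -0.549]
contact_force: [0.5, 0.2, 4.0]
gripper_width: 0.0199
grip_force: 59.1
```

Request:
{"fn": "send_rows", "kwargs": {"series": "1 0 0 -30 0 0 0;1 0 0 -70 0 0 0;1 0 0 -110 0 0 0;1 0 0 -150 0 0 0;1 0 0 -190 0 0 0;1 0 0 -205 0 0 0;1 0 0 -205 0 0 0;1 0 0 -205 0 0 0"}}

```text
time: 41.73
tcp_pos: [0.4443, -0.3193, 0.2804]
tcp_rot: [3.141, -0.002, -0.549]
contact_force: [-0.3, -0.1, -1.1]
gripper_width: 0.0197
grip_force: 58.8
```

```bash
python3 - <<'E'
from h import *
p=st(-45-30,85);go(*p,.28,SY)
E
```

```text
shift [-1.546e+02 -4.293e+02 -1.000e-01] turn [  0.06  -0.09 -36.96] dist 456.0
```

Request:
{"fn": "send_rows", "kwargs": {"series": "1 -13 -36 0 0 0 -3;1 -26 -72 0 0 0 -6;1 -39 -108 0 0 0 -9;1 -52 -144 0 0 0 -12;1 -65 -180 0 0 0 -15;1 -78 -216 0 0 0 -18;1 -91 -252 0 0 0 -21;1 -104 -288 0 0 0 -24"}}

```text
time: 42.4
tcp_pos: [0.5043, -0.017, 0.2765]
tcp_rot: [-3.141, 0.006, -0.128]
contact_force: [0.2, -0.9, -0.3]
gripper_width: 0.0194
grip_force: 58.9
```

```bash
python3 - <<'E'
from h import *
s=manip.get_state();print(s["gripper_width"]);p=st(-45-30,85);go(*p,.28,SY)
E
```

```text
0.01943736681439876
shift [  13.6 -147.6   -3.6] turn [ -0.07   0.34 -12.83] dist 148.0
```

Request:
{"fn": "send_rows", "kwargs": {"series": "1 3 -33 0 0 0 -3;1 6 -66 0 0 0 -6;1 9 -99 0 0 0 -9;1 12 -132 0 0 0 -12;1 14 -147 0 0 0 -12.8;1 14 -147 0 0 0 -12.8;1 14 -147 0 0 0 -12.8;1 14 -147 0 0 0 -12.8"}}

```text
time: 43.07
tcp_pos: [0.5378, 0.124, 0.2775]
tcp_rot: [3.141, 0.004, 0.092]
contact_force: [-0.3, -1.1, -0.9]
gripper_width: 0.0195
grip_force: 58.9
```

Request:
{"fn": "send_rows", "kwargs": {"series": "1 0 0 0 0 0 0;1 0 0 0 0 0 0;1 0 0 0 0 0 0;1 0 0 0 0 0 0"}}

```text
time: 43.4
tcp_pos: [0.5389, 0.1239, 0.2798]
tcp_rot: [3.142, -0.0, 0.092]
contact_force: [-0.0, -0.0, -0.3]
gripper_width: 0.0199
grip_force: 58.9
```

```bash
python3 - <<'E'
from h import *
hold();plan(.175)
E
```

```text
eye n 2711 [29.5  1. ] z 68.5 slope dz/dx,dz/dy [0.032 0.   ]
nose pts 166 [0.5691 0.1297 0.1612] tip 133 [0.5669 0.1298 0.164 ]
eye [0.5684 0.1259 0.2089] shift [-1.2 -4.6 33.9] F [ 0.  -0.1 -0.9] rot [ 3.142 -0.     0.092] w 0.01962103230387635
```

Request:
{"fn": "send_rows", "kwargs": {"series": "1 -1.2 -4.6 12 0 0 0;1 -1.2 -4.6 24 0 0 0;1 -1.2 -4.6 34 0 0 0;1 -1.2 -4.6 34 0 0 0;1 -1.2 -4.6 34 0 0 0;1 -1.2 -4.6 34 0 0 0;1 -1.2 -4.6 34 0 0 0;1 -1.2 -4.6 34 0 0 0"}}

```text
time: 44.12
tcp_pos: [0.5377, 0.1292, 0.2463]
tcp_rot: [3.142, -0.001, 0.093]
contact_force: [-0.7, 0.7, -0.3]
gripper_width: 0.0196
grip_force: 58.9
```

```bash
python3 - <<'E'
from h import *
hold();plan(.135)
E
```

```text
eye n 3068 [30.3  1. ] z 68.6 slope dz/dx,dz/dy [0.066 0.007]
nose pts 391 [0.5692 0.1304 0.1614] tip 376 [0.569  0.1302 0.1628]
eye [0.5672 0.1311 0.1754] shift [-0.5  0.7 40.4] F [-0.3 -0.5 -0.5] rot [ 3.142e+00 -1.000e-03  9.300e-02] w 0.019310974065523387
```

Request:
{"fn": "send_rows", "kwargs": {"series": "1 -0.5 0.7 5 0 0 0;1 -0.5 0.7 10 0 0 0;1 -0.5 0.7 15 0 0 0;1 -0.5 0.7 20 0 0 0;1 -0.5 0.7 25 0 0 0;1 -0.5 0.7 30 0 0 0;1 -0.5 0.7 37 0 0 0;1 -0.5 0.7 44 0 0 0"}}

```text
time: 44.83
tcp_pos: [0.5368, 0.1284, 0.2008]
tcp_rot: [-3.142, 0.0, 0.093]
contact_force: [0.5, 0.8, -0.9]
gripper_width: 0.0195
grip_force: 58.9
```

Request:
{"fn": "send_rows", "kwargs": {"series": "1 0 0 0 0 0 0;1 0 0 0 0 0 0;1 0 0 0 0 0 0;1 0 0 0 0 0 0"}}

```text
time: 45.17
tcp_pos: [0.5371, 0.1285, 0.2021]
tcp_rot: [3.142, -0.001, 0.093]
contact_force: [0.1, -0.4, 0.3]
gripper_width: 0.0197
grip_force: 58.9
```

```bash
cat >> h.py <<'E'
def gate():
    im,d,K,T=snap("wrist");w=cloud(d,K,T);q=(w-[*S,0])@R.from_euler("z",SY).as_matrix()*1e3
    for x in range(-44,6,12):
        m=(abs(q[...,0]-x)<2)&(abs(q[...,1]-84.5)<3)&(q[...,2]>100);print(x,np.percentile(q[m][:,2],[5,50,95]).round(0) if m.sum() else "-")
E
python3 - <<'E'
from h import *
plan(.133);hold();gate()
E
```

```text
eye [0.5667 0.1303 0.1311] shift [ 0.2 -0.1 -1.9] F [ 0.1 -0.4  0.3] rot [ 3.142e+00 -1.000e-03  9.300e-02] w 0.019704507997332723
eye n 2408 [29.6  1. ] z 68.6 slope dz/dx,dz/dy [ 0.183 -0.004]
nose pts 3109 [0.5649 0.1301 0.1408] tip 691 [0.5692 0.1302 0.1627]
-44 [156. 165. 166.]
-32 [165. 167. 169.]
-20 [175. 177. 179.]
-8 [184. 187. 189.]
4 [199. 205. 207.]
```

Request:
{"fn": "send_rows", "kwargs": {"series": "1 0 0 2 0 0 0;1 0 0 2 0 0 0;0 0 0 2 0 0 0;0 0 0 2 0 0 0;0 0 0 2 0 0 0;0 0 0 2 0 0 0;0 -25 0 0 0 0 0;0 -60 0 -20 0 0 0"}}

```text
time: 45.93
tcp_pos: [0.4764, 0.1225, 0.2189]
tcp_rot: [-3.142, 0.005, 0.092]
contact_force: [-0.2, 0.8, -0.3]
gripper_width: 0.0854
grip_force: 0.0
```

Request:
{"fn": "send_rows", "kwargs": {"series": "0 -15 20 -35 0 0 0;0 -30 40 -70 0 0 0;0 -40 60 -100 0 0 0;0 -40 70 -130 0 0 0;0 -40 70 -130 0 0 0;0 -40 70 -130 0 0 0;0 -40 70 -130 0 0 0;0 -40 70 -130 0 0 0"}}

```text
time: 46.6
tcp_pos: [0.443, 0.0498, 0.35]
tcp_rot: [-3.141, 0.003, 0.093]
contact_force: [-0.9, 0.1, -0.5]
gripper_width: 0.0855
grip_force: 0.0
```

```bash
python3 - <<'E'
from h import *
im,d,K,T=snap("wrist");w=cloud(d,K,T);tags(im,w)
im2,*_=snap("side")
a=cv2.resize(im[0:260],None,fx=1.4,fy=1.4);b=cv2.resize(im2[150:330,140:340],None,fx=1.2,fy=1.2)
o=np.zeros((364+220,784,3),np.uint8);o[:364,:784]=a[:364,:784];o[364:364+216,:240]=b
s=snap("scene")[0][150:330,180:470];c=cv2.resize(s,None,fx=1.2,fy=1.2);o[364:364+216,260:260+348]=c
cv2.imwrite("pics/f.png",o[:,:,::-1]);gate()
k=st(-30,-90);p=w[(w[...,2]>.05)&(w[...,2]<.065)&(np.hypot(w[...,0]-k[0],w[...,1]-k[1])<.04)];print(cv2.minAreaRect((p[:,:2]*1000).astype(np.float32)))
q=(w-[*S,0])@R.from_euler("z",SY).as_matrix()*1e3
for n,x0,x1,y0,y1 in [("b+x",-12,-4,-24,4),("b-x",-56,-48,-24,4),("plate",6,20,-30,10)]:
    m=(q[...,0]>x0)&(q[...,0]<x1)&(q[...,1]>y0)&(q[...,1]<y1);print(n,np.median(q[m][:,2]))
m=(q[...,2]>25)&(q[...,2]<36)&(q[...,1]<0)&(q[...,1]>-70)&(abs(q[...,0]+30)<45);p=q[m];r=cv2.minAreaRect(p[:,:2].astype(np.float32));print("arm",r)
E
```

```text
tag c [0.5717 0.3658] size [25.9 50.5] yaw 2.598 eye [0.5392 0.3854] z 0.004 101 9
-44 [162. 165. 166.]
-32 [122. 124. 126.]
-20 -
-8 -
4 -
((597.7940063476562, -42.44221496582031), (39.81015396118164, 11.486668586730957), 48.16259765625)
b+x 20.32576705817385
b-x 20.424440624534412
plate nan
arm ((-30.493038177490234, -37.30374526977539), (25.019184112548828, 65.39594268798828), 0.8234313726425171)
  return _methods._mean(a, axis=axis, dtype=dtype,
  ret = ret.dtype.type(ret / rcount)
```

View pics/f.png

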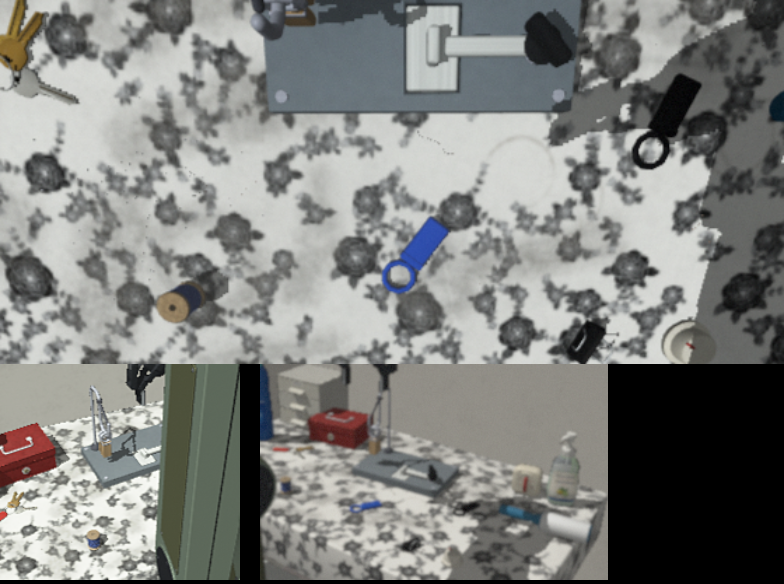

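The arm is locked over the flush block (485,45). No wooden tag is left on the table, and the tags hang on the hook (290,15). The spool, clip, knob and keys are undisturbed.

```bash
python3 -c "
from plant import manip
print(manip.hand_in())"
```

```text
the job is handed in; nothing more can be done
None
```

The job is handed in: the block is pressed flush with the arm locked over it, and all three tags are on the hook with the gate shut. I left the bystanders and look-alikes alone; tag B was knocked next to the binder clip, so I dragged it clear before hooking it.

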